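# Rebuild the filter stack of the hair extractor

### The job

Rebuild the filter stack of the hair extractor: its black cap is locked on the empty stem, so give the cap a quarter turn until its slot lines up with the flat stem and lift it off. Slide onto the stem first the wide perforated support, then every spacer ring that is lying about (one or two), then the clamp ring, collars up and each fully home on the one below. Then push the cap down over the stem onto the clamp ring and lock it with a quarter turn, slot square across the flat stem; leave the other things on the bench where they are.

Things in the scene. Friction and masses are not known exactly. Their poses are not given: they have to be found in the camera images.
- stem_foot (a point): Foot of the stem: centre of the flat top (120 mm across, 18 mm above the 3 mm grey mat) of the fixed grey filter seat. The steel stem rises 62 mm along z: round core 9 mm thick with flat blades 26 mm wide along x, 8 mm thick along y at heights 7.5-37, 44.5-48 and 55.5-59.5 mm, then a 20 x 5 mm tip. The cap can turn only in the notches between (0-7.5, 37-44.5, 48-55.5 mm).
- cap_mid (a point): Centre of the black cap, 13.5 mm above its underside: plate 56 x 48 x 5 mm with a slot 31 mm long (along x) and 13 wide; beside it two upright ears, 40 mm long along x, 27 mm high overall, outer faces 46 mm apart along y (grip these). Passes the blades when its x is within 0.15 rad of the stem's x, either way round; turns freely both ways, no stop. At first on the seat's top, slot across.
- support_mid (a point): Centre of the steel filter support, 7 mm above its underside: a disc 100 mm across and 5 mm thick ringed with dark holes, with a round collar 48 mm across on it up to 14 mm (grip the collar). Bore 30 mm through, along its z axis. Lies collar up.
- spacer_a_mid (a point): Centre of a plain aluminium spacer ring, 58 mm across and 11 mm high, 5.5 mm above its underside. Bore 30 mm through, along its z axis. May be absent.
- spacer_b_mid (a point): Centre of the other, identical spacer ring, 58 mm across and 11 mm high, 5.5 mm above its underside. Bore 30 mm through, along its z axis. May be absent.
- clamp_mid (a point): Centre of the black clamp ring, 6.5 mm above its underside: a flange 76 mm across and 4 mm thick with steel screw heads, with a round collar 48 mm across on it up to 13 mm (grip the collar). Bore 30 mm through, along its z axis. Lies collar up.
- claw: Bystander: loose blue hair claw; its origin is the centre of its underside. To be left where it is.
- comb: Bystander: loose black clipper comb; its origin is the centre of its underside. To be left where it is.
- clip: Bystander: loose black section clip; its origin is the centre of its underside. To be left where it is.

How it is judged:
By the outcome, as a careful person would: the job done as asked, in the order asked, and still so for the second after the job is handed in, with the robot touching nothing.
Of spacer_a, spacer_b only 1 to 2 are there at a start; the rules pass over those that are not, and their reading is None.
At some moment in a run one of support, spacer_a, spacer_b, clamp may be knocked a few centimetres aside while the robot is not near it.
Once in a run the grip may slacken for a moment while it holds something.
It also fails if it takes over 208 s, if anything falls off the work surface, if the arm or the gripper's body presses on something with over 40 N, if the wrist force passes 120 N, or if a joint passes its speed limit or range.

### The arm

A 6-joint arm with a two-finger parallel gripper is mounted at the origin on a cart in front of the work surface, level with it; the furniture and walls round the work are solid. World frame = base frame: x ahead of the robot, y to its left, z up, the work surface at z = 0. Lengths are in m, angles in degrees, forces in N, time in s.
With the tool pointing down it reaches from about 0.3 to 0.75 m from the base axis. Payload 8.5 kg.
Tool frame: the origin (TCP) lies at the very end of the fingers, on their centre line; the grasp point (between the pads) lies 19 mm behind it; z points along the fingers, y is the line along which they close (so a half turn about z gives the same grasp; the last joint's range is limited). The gripper opens to 85 mm and grips with 20 to 120 N. Pads are 22 mm wide; open, the fingers measure 114 mm over their backs; the gripper's body (76 mm by 85 mm) begins 54 mm behind the grasp point. The pads swing forward as they close: fully open they stand 13 mm farther back than shut.
Start: joints at [51.091, 21.807, 74.336, -0, 83.858, -12.336], TCP at [0.246, 0.492, 0.231] pointing down, gripper open.
Joint ranges: [-178.18, 178.18], [-50.72, 133.34], [12.68, 142.11], [-81.47, 261.47], [9.98, 163.14], [-165.26, 165.26]. Speed limits (degrees/s): [136.94, 136.94, 180, 180, 180, 180].

### API

Orientations are given as a 3x3 rotation matrix whose columns are the frame's x, y, z axes.
In Python, from rig import observe, cams, ticket gives the robot as it stands.
- The arm moves only by the tool move_arm, never from a script. Its arguments are lists of equal length, an entry for each row: "jaw": the finger opening in cm, from 0 to 8.54; "dp": the shift along the tool's x, y, z in cm, a list of three; "turn": the turn, a rotation vector about the tool's x, y, z in rad, a list of three. In form: {"jaw": [jaw, ...], "dp": [[tx, ty, tz], ...], "turn": [[wx, wy, wz], ...]}. A call has 1 to 12 rows; each row shifts and turns the commanded pose from where the row before left it, along the tool's axes as they then stand; what a row does not reach is not made up. A row lasts 1/12 s, in which the tool goes at most 41.7 mm and 7.16 degrees, less where a joint would pass 70% of its speed; a pose out of reach is approached as far as the arm can. A call is refused whole if a number of a shift passes 4.17 or a number of a turn 0.125, either way. A call with a gripper value outside its range is refused whole. The fingers move at their own pace and stop on an object; "force" is the grip in N (left out, the last holds). Time passes only in rows, so rows that do not move let the fingers close. It gives the time, the measured TCP pose, the force, the opening and the grip force at its end, in the units of the state.
- observe(): the state, without advancing time (a new reading comes with each control period).
- cams.get_image(name): name is "scene" or "top" or "wrist"; returns (picture, depth): 480x640x3 uint8, red, green, blue; 480x640 float32, m along the optical axis (not along the pixel's ray), 0 where there is no reading.
- cams.calibration(name): a dict with "vertical_fov" (degrees; the focal length in pixels is half the picture's height over the tangent of half this angle, whatever the lens; pixels are square), "cx", "cy" (the principal point, pixels), "view" (4x4, takes a point from world to camera coordinates); the wrist camera has in their place "tool_from_camera" (4x4, takes a point from camera to tool coordinates, whose origin is the TCP and whose axes are the flange's). Camera axes: x right, y up, looking along -z (the intrinsics and any distortion apply to the point x, -y, -z); pixel columns grow to the right and rows downward; lengths in m; the calibration is good to about 2 mm. A picture is of the moment at which its call begins: read the wrist's pose just before it. calibration takes no time and is no camera call.
- ticket.close_job(): hands the job in; it is judged then, once.
Trained networks look in the newest picture that a camera, given by its name, has taken for a name from the list of things; names that differ only in an ending like _2 or _b are one class to them, and where a whole thing is asked for, a point or a joint stands for the part that bears it (a point fixed in the world has none). Each returns a list of dicts, best first, with "p" (0 to 1); they miss things now and then, are a little off and sometimes report something else, mostly with a low value. They report only what shows in the picture. A call takes as long as a camera call.
- cams.spot_in(camera, query): "box" ([centre column, centre row, width, height] as shares, 0 to 1, of the picture: columns of its width, rows of its height, round what is visible of it).
- cams.outline_of(camera, query): "mask" (480x640 bool, what is visible of it) and "box" ([centre column, centre row, width, height] as shares, 0 to 1, of the picture: columns of its width, rows of its height, round what is visible of it).
- cams.mark_of(camera, query): "location" ([column, row] as shares, 0 to 1, of the picture: columns of its width, rows of its height: a listed point, or the origin of a listed thing).
The state is a dict: "time_s": time; "q": joint angles; "qvel": joint speeds; "joint_efforts": joint torques, N m; "position": TCP position; "tool_rot": TCP orientation; "ft_force": force on the tool from outside, world axes, zero at the start; "wrist_torque": the same for the moment, N m; "grip_width": finger opening in m; "gripper_force": force on a finger pad.
Only numpy, scipy, OpenCV 4.12 (cv2) and the standard library are available. Lean on these libraries where they do the work, as an engineer would, in place of code of your own. Each camera call takes 0.05 s, during which the arm holds its last target. There are 200 camera calls.

## Working session

There is one attempt and no reset: what is moved stays moved. The work goes in short steps, Python scripts to look and compute and a tool call to move; the robot and the scene stay as the last step left them, time stands still between calls to the robot, and variables do not carry over. Pictures are saved under pics/ and viewed, at most 14 in all, crops included, and the job is handed in when it is done.

Besides the shell and the picture viewer there is one more tool, called after "Emit:" by a JSON object that holds its "name" and its "arguments", one argument or row to a line. move_arm: Moves the arm, as the interface text tells. Its arguments: {"type":"object","properties":{"jaw":{"type":"array","items":{"type":"number"}},"dp":{"type":"array","items":{"type":"array","items":{"type":"number"}}},"turn":{"type":"array","items":{"type":"array","items":{"type":"number"}}},"force":{"type":"number"}},"required":["jaw","dp","turn"]}

```bash
ls; mkdir -p pics; cat > h.py <<'E'
import numpy as np, cv2
from rig import observe, cams, ticket
def K(name):
    c=cams.calibration(name); f=240/np.tan(np.radians(c["vertical_fov"])/2); return c,f
def w2c(name):
    c,f=K(name)
    if name!="wrist": return np.array(c["view"])
    s=observe(); T=np.eye(4); T[:3,:3]=np.array(s["tool_rot"]); T[:3,3]=s["position"]
    return np.linalg.inv(T@np.array(c["tool_from_camera"]))
def ray(name,u,v):
    c,f=K(name); M=np.linalg.inv(w2c(name))
    d=M[:3,:3]@np.array([(u-c["cx"])/f,-(v-c["cy"])/f,-1]); return M[:3,3],d
def atz(name,u,v,z):
    o,d=ray(name,u,v); return o+d*(z-o[2])/d[2]
def deproj(name,us,vs,ds):
    c,f=K(name); M=np.linalg.inv(w2c(name))
    p=np.stack([(us-c["cx"])/f*ds,-(vs-c["cy"])/f*ds,-ds],-1); return p@M[:3,:3].T+M[:3,3]
def snap(name,fn=None):
    im,d=cams.get_image(name)
    if fn: cv2.imwrite("pics/"+fn,im[:,:,::-1])
    return im,d
E
python3 - <<'E'
from h import *
s=observe(); print({k:np.round(v,3).tolist() for k,v in s.items()})
print({k:cams.calibration("top")[k] for k in cams.calibration("top")})
print(cams.calibration("wrist"))
for n in ("top","scene"):
    im,d=snap(n,n+"0.png")
    for q in ["stem_foot","cap_mid","support_mid","spacer_a_mid","clamp_mid","claw","comb","clip"]:
        for r in cams.mark_of(n,q)[:3]:
            u,v=r["location"][0]*640,r["location"][1]*480
            z=dict(stem_foot=.021,cap_mid=.0345,support_mid=.01,spacer_a_mid=.0085,clamp_mid=.0095).get(q,.003)
            print(n,q,round(r["p"],2),round(u),round(v),atz(n,u,v,z).round(4))
E
```

```text
pics
{'time_s': 0.0, 'q': [51.092, 21.842, 74.386, -0.0, 83.858, -12.335], 'qvel': [-0.006, 0.142, 0.002, 0.054, 0.036, -0.054], 'joint_efforts': [-0.001, -44.846, -23.128, -0.0, 0.005, -0.0], 'position': [0.246, 0.492, 0.231], 'tool_rot': [[-0.894, 0.447, -0.001], [0.447, 0.894, -0.001], [0.0, -0.001, -1.0]], 'ft_force': [0.547, 0.12, -0.015], 'wrist_torque': [0.021, -0.021, -0.055], 'gripper_force': 0.0, 'grip_width': 0.085}
{'vertical_fov': 55.91549712068813, 'cx': 318.5491564840855, 'cy': 245.9281849199975, 'view': array([[ 0.01052086, -0.99976551,  0.01892733,  0.03014794],
       [ 0.99232646,  0.01277088,  0.12298417, -0.55974823],
       [-0.12319705,  0.01748819,  0.99222812, -0.94777041],
       [ 0.        ,  0.        ,  0.        ,  1.        ]])}
{'vertical_fov': 66.86836071537203, 'cx': 319.39683489423925, 'cy': 240.6932643224275, 'tool_from_camera': array([[-5.68017341e-04,  9.47803512e-01,  3.18854482e-01,
         8.16570871e-02],
       [ 9.99999459e-01,  2.60416201e-04,  1.00733614e-03,
        -7.08511375e-04],
       [ 8.71721862e-04,  3.18854881e-01, -9.4780314
[... 318 characters left out ...]
 0.01  ]
top spacer_a_mid 0.93 391 286 [ 0.4744 -0.1256  0.0085]
top clamp_mid 0.72 252 207 [0.648  0.1876 0.0095]
top clamp_mid 0.67 268 296 [0.4506 0.1454 0.0095]
top claw 0.66 455 230 [ 0.6035 -0.2716  0.003 ]
top comb 0.93 318 203 [0.6603 0.0392 0.003 ]
top comb 0.74 453 228 [ 0.6081 -0.2672  0.003 ]
top clip 0.5 149 261 [0.5252 0.411  0.003 ]
scene stem_foot 0.77 259 271 [0.6474 0.1787 0.021 ]
scene cap_mid 0.71 259 268 [0.6444 0.1817 0.0345]
scene support_mid 0.61 410 184 [ 0.459  -0.3112  0.01  ]
scene clamp_mid 0.9 342 300 [0.4484 0.1585 0.0095]
scene comb 0.73 285 238 [0.6642 0.0396 0.003 ]
scene comb 0.24 244 382 [0.5288 0.4161 0.003 ]
scene clip 0.59 246 384 [0.5237 0.4183 0.003 ]
```

View pics/top0.png

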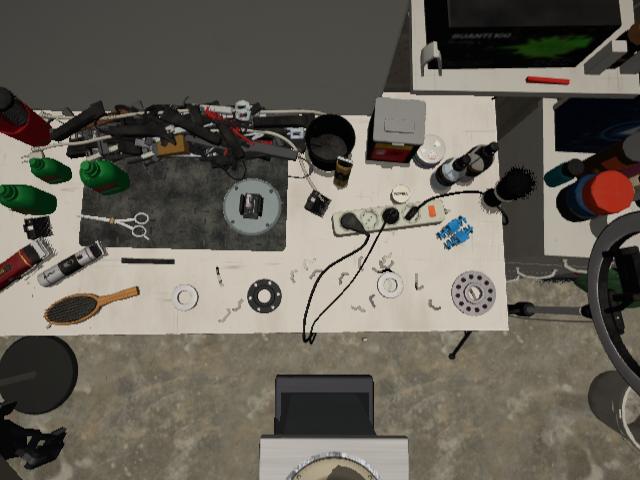

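View pics/scene0.png

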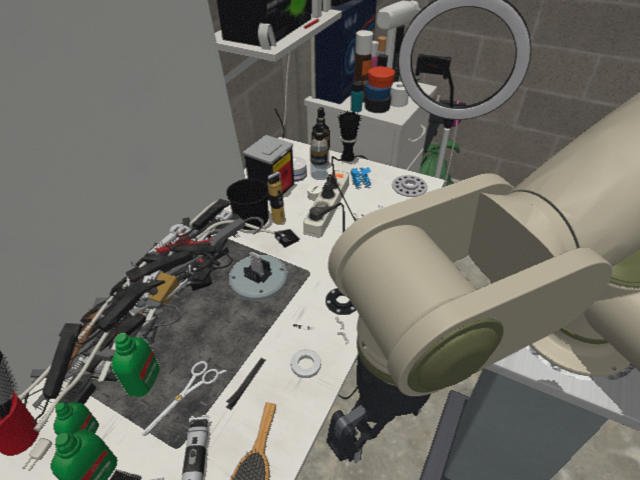

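The top view shows the seat with the cap at (252,207), the support at (474,293), two spacers at (184,297) and (390,285), and the clamp at (264,296). Bystanders are the claw (455,232), the comb (318,203) and the dark clip (about 148,261). Next I measure these with depth.

```bash
python3 - <<'E'
from h import *
im,d=snap("top")
g=np.mgrid[0:480,0:640]; P=deproj("top",g[1],g[0],d)
print(w2c("top")@np.array([0.246,.492,.231,1]))
np.save("P.npy",P)
for n,u,v,zz in (("supp",474,293,(.003,.03)),("spA",184,297,(.005,.03)),("spB",390,285,(.005,.03)),("clamp",264,296,(.002,.03)),("seat",252,207,(.012,.026)),("cap",252,207,(.03,.1)),("comb",318,203,(.003,.05)),("mat",120,240,(-.02,.05))):
    w=40 if n in("seat","cap") else 28
    sub=P[v-w:v+w,u-w:u+w].reshape(-1,3); dd=d[v-w:v+w,u-w:u+w].ravel()
    sub=sub[dd>0]; 
    print(n,"zpct",np.percentile(sub[:,2],[2,10,30,50,70,90,98]).round(4))
    m=(sub[:,2]>zz[0])&(sub[:,2]<zz[1]); q=sub[m]
    if len(q)>5:
        (c,s,a)=cv2.minAreaRect((q[:,:2]*1000).astype(np.float32)); cc=cv2.minEnclosingCircle((q[:,:2]*1000).astype(np.float32))
        print("   rect",np.round(c,1),np.round(s,1),round(a,1),"circ",np.round(cc[0],1),round(cc[1],1),len(q))
def ring(name,im):
    cr=cv2.resize(im,None,fx=1,fy=1)
im2=cv2.resize(im[150:330,140:300],None,fx=4.4,fy=4.4*600/792*1.0 if 0 else 3.3)
cv2.imwrite("pics/crop.png",cv2.resize(im[160:320,160:300],None,fx=3.7,fy=3.7,interpolation=cv2.INTER_CUBIC)[:,:,::-1])
E
```

```text
[-0.45477634 -0.2809433  -0.74026799  1.        ]
supp zpct [-0.0032 -0.0015  0.0002  0.0023  0.0048  0.008   0.015 ]
   rect [ 463.6 -310.3] [124.  123.1] 88.7 circ [ 463.6 -308. ] 82.1 1400
spA zpct [-0.0036 -0.0022 -0.0007  0.0004  0.0016  0.0093  0.0126]
   rect [449.4 335.1] [77.9 94.7] 55.7 circ [446.4 328.5] 56.0 430
spB zpct [-0.0034 -0.002  -0.0006  0.0006  0.0021  0.0097  0.0132]
   rect [ 479.9 -124.5] [121.3 116.7] 87.4 circ [ 467.5 -124.9] 75.3 459
clamp zpct [-0.0036 -0.002  -0.0005  0.0007  0.0022  0.0063  0.0139]
   rect [451.9 156.9] [120.9 122.6] 0.7 circ [452.9 158. ] 84.6 1007
seat zpct [-0.0014  0.0005  0.0026  0.0048  0.0198  0.024   0.0535]
   rect [648.5 186.3] [129.2 129.8] 46.4 circ [649.5 186.2] 65.7 2272
cap zpct [-0.0014  0.0005  0.0026  0.0048  0.0198  0.024   0.0535]
   rect [674.6 191.8] [175.4  98.5] 82.4 circ [712.9 186.5] 88.0 356
comb zpct [-0.0036 -0.002  -0.0005  0.0008  0.0033  0.0395  0.0609]
   rect [660.9  40.4] [123.2 133.2] 89.0 circ [659.6  40.3] 89.3 857
mat zpct [-0.0029 -0.0011  0.001   0.0025  0.0043  0.0094  0.0223]
   rect [572.7 479.6] [125.4 128.9] 1.4 circ [572.5 480.5] 88.8 3122
```

View pics/crop.png

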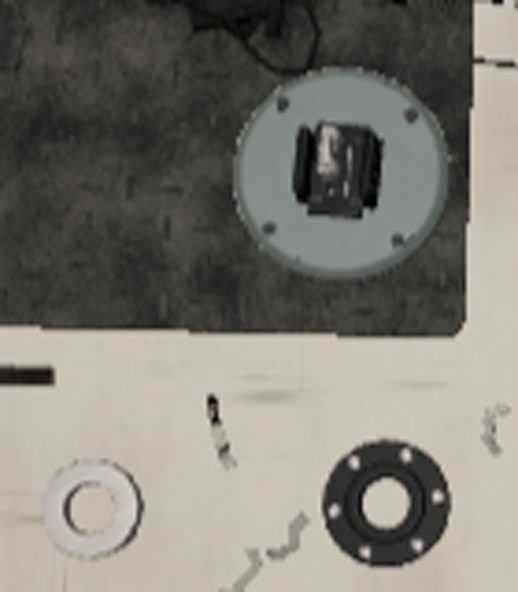

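The ears appear to run near world x, and the stem's direction is unclear from this view. I'm moving the wrist camera over the cap.

Emit:
{"name": "move_arm", "arguments": {
  "jaw": [8.5,8.5,8.5,8.5,8.5,8.5,8.5,8.5,8.5,8.5,8.5,8.5],
  "dp": [
    [-4.1,-0.8,0.2],
    [-4.1,-0.8,0.2],
    [-4.1,-0.8,0.2],
    [-4.1,-0.8,0.2],
    [-4.1,-0.8,0.2],
    [-4.1,-0.8,0.2],
    [-4.1,-0.8,0.2],
    [-4.1,-0.8,0.2],
    [-4.1,-0.8,0.2],
    [-4.1,-0.8,0.2],
    [-4.1,-0.8,0.2],
    [-4.1,-0.8,0.2]
  ],
  "turn": [
    [0,0,0],
    [0,0,0],
    [0,0,0],
    [0,0,0],
    [0,0,0],
    [0,0,0],
    [0,0,0],
    [0,0,0],
    [0,0,0],
    [0,0,0],
    [0,0,0],
    [0,0,0]
  ]
}}

```text
time_s: 1.95
position: [0.643, 0.1855, 0.2073]
tool_rot: [[-0.894, 0.447, -0.0], [0.447, 0.894, 0.0], [0.0, 0.0, -1.0]]
ft_force: [0.7, 0.9, -0.7]
grip_width: 0.085
gripper_force: 0.0
```

Emit:
{"name": "move_arm", "arguments": {
  "jaw": [8.5,8.5,8.5,8.5,8.5,8.5,8.5],
  "dp": [
    [0,0,0],
    [0,0,0],
    [0,0,0],
    [0,0,0],
    [0,0,0],
    [0,0,0],
    [0,0,0]
  ],
  "turn": [
    [0,0,-0.116],
    [0,0,-0.116],
    [0,0,-0.116],
    [0,0,-0.116],
    [0,0,0],
    [0,0,0],
    [0,0,0]
  ]
}}

```text
time_s: 2.53
position: [0.6416, 0.1871, 0.2074]
tool_rot: [[-1.0, 0.003, -0.0], [0.003, 1.0, -0.0], [0.0, -0.0, -1.0]]
ft_force: [0.4, -1.0, -0.5]
grip_width: 0.085
gripper_force: 0.0
```

```bash
python3 - <<'E'
from h import *
s=observe(); print(s["time_s"],np.round(s["position"],4),np.round(s["tool_rot"],3).tolist(),np.round(s["q"],1))
im,d=snap("wrist","w1.png")
for q,z in (("cap_mid",.0345),("stem_foot",.021)):
    for r in cams.mark_of("wrist",q)[:2]:
        u,v=r["location"][0]*640,r["location"][1]*480; print(q,r["p"],u,v,atz("wrist",u,v,z).round(4))
g=np.mgrid[0:480,0:640]; P=deproj("wrist",g[1],g[0],d); z=P[...,2]
def rect(m,n):
    m=cv2.morphologyEx((m&(d>0)).astype(np.uint8),cv2.MORPH_OPEN,np.ones((5,5)))
    k,l,st,c=cv2.connectedComponentsWithStats(m)
    for i in range(1,k):
        if st[i,4]>150:
            q=(P[l==i][:,:2]*1000).astype(np.float32); print(n,st[i].tolist(),[np.round(x,1) for x in cv2.minAreaRect(q)], np.median(P[l==i][:,2]).round(4))
rect((z>.0415)&(z<.052),"ears"); rect((z>.055)&(z<.09),"stem"); rect((z>.0235)&(z<.03),"plate"); rect((z>.014)&(z<.0225),"seat")
E
```

```text
2.5333 [0.6416 0.1871 0.2074] [[-1.0, 0.003, -0.0], [0.003, 1.0, -0.0], [0.0, -0.0, -1.0]] [  6.1  35.   55.4  -0.   89.6 -83.7]
cap_mid 0.72 321.28 218.88 [0.6451 0.1877 0.0345]
stem_foot 0.89 320.128 219.216 [0.6491 0.1867 0.021 ]
ears [79, 51, 21, 16, 210] [array([515.4,  11.9]), array([ 6.6, 16.7]), np.float64(33.6)] 0.0464
ears [55, 158, 46, 56, 1087] [array([614.2, -18.1]), array([33.4, 47.8]), np.float64(87.9)] 0.0435
ears [0, 201, 41, 22, 473] [array([634. , -74.8]), array([17.4, 43.3]), np.float64(8.1)] 0.0432
ears [293, 201, 10, 45, 368] [array([646. , 166.5]), array([ 7. , 39.3]), np.float64(86.1)] 0.0483
ears [336, 206, 12, 43, 352] [array([649.1, 205.5]), array([ 7.3, 38.5]), np.float64(86.0)] 0.0482
ears [618, 259, 22, 43, 384] [array([701.7, 467. ]), array([12.8, 43.4]), np.float64(84.7)] 0.0468
ears [101, 280, 26, 19, 208] [array([707. ,  -3.2]), array([26.4,  7.8]), np.float64(43.1)] 0.0468
ears [390, 307, 23, 16, 277] [array([738.5, 264. ]), array([17.8, 21. ]), np.float64(6.8)] 0.0434
ears [143, 312, 34, 14, 218] [array([738.6,  34. ]), array([33. ,  4.3]), np.floa
[... 2484 characters left out ...]
] 0.0215
seat [254, 226, 19, 27, 287] [array([669.5, 131.1]), array([18.4, 27.5]), np.float64(81.1)] 0.0209
seat [287, 248, 16, 14, 151] [array([684.4, 161.7]), array([14.6, 13.9]), np.float64(87.5)] 0.0214
seat [298, 248, 29, 23, 275] [array([687.9, 176.5]), array([19.6, 31.4]), np.float64(22.9)] 0.0214
seat [597, 252, 16, 21, 162] [array([693.6, 465. ]), array([ 6.1, 23.7]), np.float64(70.2)] 0.0181
seat [310, 270, 21, 10, 157] [array([707.5, 186.2]), array([21.6, 11.7]), np.float64(78.3)] 0.021
seat [533, 305, 25, 14, 252] [array([750.2, 418. ]), array([14. , 24.7]), np.float64(20.8)] 0.0189
seat [119, 346, 20, 22, 166] [array([802.5, -21. ]), array([31.4,  4.9]), np.float64(29.9)] 0.0186
```

View pics/w1.png

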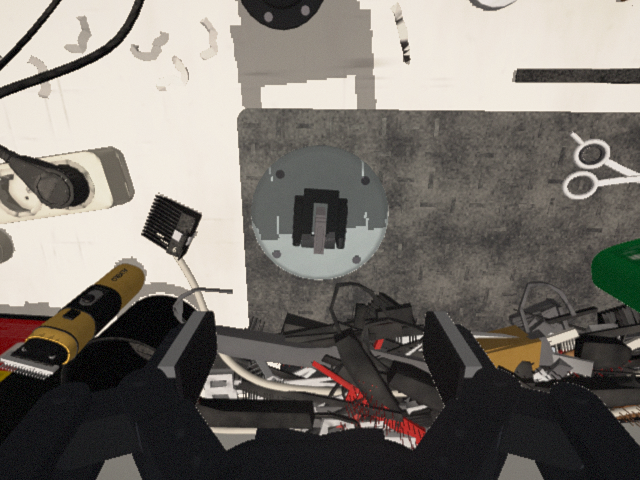

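The wrist view shows the cap at (320,218) with its ears running along world x, and a light stem strip at (320,228). I'm zooming in to tell how the blades lie.

```bash
python3 - <<'E'
from h import *
im=cv2.imread("pics/w1.png")[180:262,275:365]
im=cv2.convertScaleAbs(im,alpha=2,beta=20)
cv2.imwrite("pics/w1c.png",cv2.resize(im,None,fx=7,fy=7,interpolation=cv2.INTER_NEAREST))
_,d=snap("wrist"); g=np.mgrid[0:480,0:640]; P=deproj("wrist",g[1],g[0],d)
for r in range(184,262,4): print(r,[int(round(x*1000)) for x in P[r,292:350:3,2]])
E
```

```text
184 [22, 21, 21, 22, 21, 20, 22, 21, 22, 22, 21, 22, 21, 21, 21, 351, 22, 20, 21, 22]
188 [22, 21, 21, 21, 22, 24, 24, 22, 23, 23, 23, 21, 21, 23, 21, 22, 22, 21, 22, 21]
192 [21, 22, 21, 21, 26, 27, 26, 27, 27, 27, 26, 28, 25, 27, 26, 27, 20, 22, 20, 21]
196 [21, 27, 27, 26, 26, 26, 27, 27, 26, 26, 27, 26, 25, 26, 27, 27, 22, 21, 21, 21]
200 [23, 34, 42, 38, 26, 27, 26, 26, 25, 27, 27, 27, 27, 27, 28, 27, 27, 26, 26, 22]
204 [21, 48, 47, 48, 26, 26, 28, 26, 21, 21, 21, 21, 28, 26, 26, 26, 43, 44, 42, 22]
208 [22, 47, 49, 48, 28, 27, 27, 25, 35, 36, 36, 21, 26, 27, 26, 26, 47, 48, 351, 21]
212 [22, 48, 49, 48, 26, 28, 28, 21, 51, 51, 49, 49, 27, 27, 27, 27, 48, 48, 48, 22]
216 [22, 49, 47, 47, 26, 27, 25, 22, 58, 57, 58, 59, 27, 26, 25, 26, 48, 48, 48, 22]
220 [22, 48, 49, 47, 28, 26, 26, 23, 69, 68, 71, 70, 26, 27, 26, 31, 49, 49, 47, 22]
224 [22, 48, 49, 46, 26, 26, 26, 22, 81, 82, 81, 80, 25, 26, 27, 36, 50, 48, 21, 21]
228 [45, 48, 49, 40, 26, 26, 27, 22, 81, 84, 82, 82, 27, 28, 28, 41, 49, 49, 22, 21]
232 [21, 49, 48, 34, 27, 28, 27, 21, 81, 83, 84, 21, 26, 26, 27, 44, 48, 49, 45, 21]
236 [45, 49, 48, 27, 26, 26, 26, 27, 81, 84, 83, 26, 26, 25, 26, 47, 48, 47, 22, 22]
240 [22, 48, 48, 25, 27, 27, 27, 26, 84, 83, 83, 26, 27, 26, 26, 48, 49, 49, 22, 21]
244 [21, 48, 49, 27, 27, 26, 27, 26, 83, 83, 82, 26, 27, 26, 26, 48, 48, 49, 22, 21]
248 [21, 22, 22, 22, 22, 22, 22, 20, 83, 84, 81, 27, 26, 24, 26, 23, 49, 49, 21, 21]
252 [23, 21, 22, 21, 22, 22, 22, 21, 82, 82, 80, 21, 21, 21, 20, 22, 22, 21, 22, 21]
256 [22, 21, 21, 21, 22, 21, 22, 22, 22, 22, 21, 21, 21, 21, 20, 21, 22, 22, 21, 21]
260 [21, 21, 20, 21, 22, 21, 21, 22, 22, 23, 21, 23, 21, 22, 21, 23, 20, 22, 22, 22]
```

View pics/w1c.png

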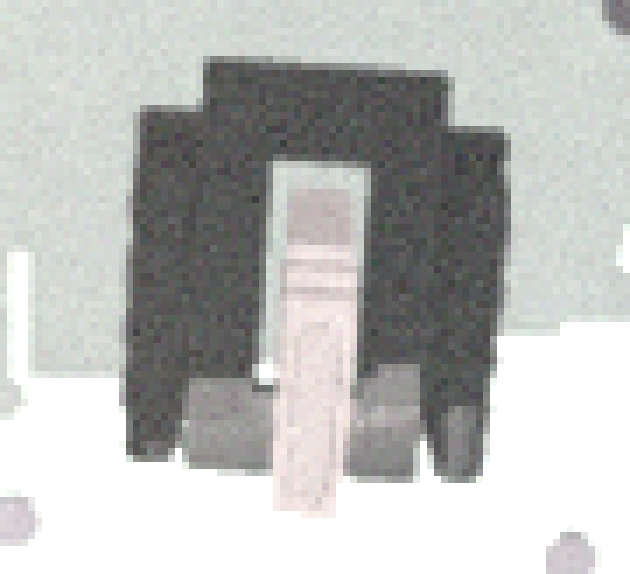

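The slot already lines up with the blade: both lie at about −4.4° to world x, so the cap may lift straight off. I'll grip the ears and lift with the force in view.

Emit:
{"name": "move_arm", "arguments": {
  "jaw": [8.5,8.5,8.5,8.5,8.5,8.5,8.5,8.5,8.5,8.5,8.5,8.5],
  "dp": [
    [-0.6,-0.06,0],
    [0,0,2],
    [0,0,2],
    [0,0,2],
    [0,0,2],
    [0,0,2],
    [0,0,2],
    [0,0,2],
    [0,0,2],
    [0,0,1],
    [0,0,1],
    [0,0,0]
  ],
  "turn": [
    [0,0,0.075],
    [0,0,0],
    [0,0,0],
    [0,0,0],
    [0,0,0],
    [0,0,0],
    [0,0,0],
    [0,0,0],
    [0,0,0],
    [0,0,0],
    [0,0,0],
    [0,0,0]
  ]
}}

```text
time_s: 3.73
position: [0.647, 0.1864, 0.0258]
tool_rot: [[-0.997, 0.075, -0.003], [0.075, 0.997, -0.0], [0.003, -0.0, -1.0]]
ft_force: [0.1, -0.2, -0.2]
grip_width: 0.085
gripper_force: 0.0
```

Emit:
{"name": "move_arm", "arguments": {
  "jaw": [4,4,4,4,4,4,4,4],
  "dp": [
    [0,0,0],
    [0,0,0],
    [0,0,0],
    [0,0,0],
    [0,0,0],
    [0,0,0],
    [0,0,0],
    [0,0,0]
  ],
  "turn": [
    [0,0,0],
    [0,0,0],
    [0,0,0],
    [0,0,0],
    [0,0,0],
    [0,0,0],
    [0,0,0],
    [0,0,0]
  ],
  "force": 40
}}

```text
time_s: 4.4
position: [0.6483, 0.1865, 0.0287]
tool_rot: [[-0.997, 0.075, 0.002], [0.075, 0.997, 0.0], [-0.002, 0.0, -1.0]]
ft_force: [-0.2, -0.3, 6.7]
grip_width: 0.0454
gripper_force: 42.6
```

Emit:
{"name": "move_arm", "arguments": {
  "jaw": [4,4,4,4],
  "dp": [
    [0,0,-0.5],
    [0,0,-0.5],
    [0,0,0],
    [0,0,0]
  ],
  "turn": [
    [0,0,0],
    [0,0,0],
    [0,0,0],
    [0,0,0]
  ]
}}

```text
time_s: 4.73
position: [0.6477, 0.1865, 0.0377]
tool_rot: [[-0.997, 0.075, 0.001], [0.075, 0.997, 0.0], [-0.001, 0.0, -1.0]]
ft_force: [-0.0, 0.6, -1.3]
grip_width: 0.0453
gripper_force: 42.0
```

It lifts with no resistance, so the cap was already lined up. Now all the way up, then I measure the cap in the hand.

Emit:
{"name": "move_arm", "arguments": {
  "jaw": [4,4,4,4,4,4,4,4],
  "dp": [
    [0,0,-1.5],
    [0,0,-1.5],
    [0,0,-2],
    [0,0,-2],
    [0,0,-2],
    [0,0,-1],
    [0,0,0],
    [0,0,0]
  ],
  "turn": [
    [0,0,0],
    [0,0,0],
    [0,0,0],
    [0,0,0],
    [0,0,0],
    [0,0,0],
    [0,0,0],
    [0,0,0]
  ]
}}

```text
time_s: 5.4
position: [0.6474, 0.1864, 0.1368]
tool_rot: [[-0.997, 0.075, -0.001], [0.075, 0.997, -0.0], [0.0, -0.0, -1.0]]
ft_force: [-0.6, 0.5, -1.9]
grip_width: 0.045
gripper_force: 41.9
```

```bash
cat >> h.py <<'E'
def tool_cloud():
    s=observe(); im,d=snap("wrist"); g=np.mgrid[0:480,0:640]
    P=deproj("wrist",g[1],g[0],d); R=np.array(s["tool_rot"]); t=np.array(s["position"])
    return s,im,d,P,(P-t)@R
E
python3 - <<'E'
from h import *
s,im,d,P,T=tool_cloud(); cv2.imwrite("pics/w2.png",im[:,:,::-1])
print(s["time_s"],s["position"],s["grip_width"],s["gripper_force"])
m=(d>0)&(abs(T[...,0])<.045)&(abs(T[...,1])<.05)&(T[...,2]>-.03)&(T[...,2]<.02)
for lo,hi,n in ((-.03,-.018,"hi"),(-.018,-.01,"eartop"),(-.004,.012,"plate")):
    k=cv2.morphologyEx((m&(T[...,2]>lo)&(T[...,2]<hi)).astype(np.uint8),cv2.MORPH_OPEN,np.ones((3,3)))
    kk,l,st,c=cv2.connectedComponentsWithStats(k)
    for i in range(1,kk):
        if st[i,4]>80: print(n,st[i].tolist(),[np.round(x,1) for x in cv2.minAreaRect((T[l==i][:,:2]*1000).astype(np.float32))],np.median(T[l==i][:,2]).round(4))
for r in range(300,470,10): print(r,[int(round(x*1000)) for x in T[r,200:440:12,2]])
E
```

```text
5.4 [0.64743214 0.1864299  0.13680382] 0.04497880116176132 41.91461205482483
hi [220, 293, 60, 85, 1806] [array([  0.6, -27.3]), array([19.7, 38.9]), np.float64(89.2)] -0.0193
hi [360, 292, 59, 85, 1828] [array([ 1.3, 25.4]), array([38.1, 19.9]), np.float64(0.3)] -0.0193
eartop [262, 282, 18, 12, 140] [array([ 19.9, -19.7]), array([3.1, 7. ]), np.float64(19.4)] -0.0138
eartop [359, 283, 19, 19, 182] [array([17.7, 16.5]), array([10.1,  5. ]), np.float64(41.6)] -0.0144
eartop [277, 296, 5, 47, 163] [array([  5.5, -17.2]), array([ 0.8, 23.3]), np.float64(90.0)] -0.0156
eartop [246, 303, 15, 10, 126] [array([ 11.8, -26.2]), array([7.2, 3.1]), np.float64(60.4)] -0.0153
eartop [378, 303, 16, 9, 132] [array([11.8, 24.2]), array([3.4, 7.1]), np.float64(28.8)] -0.0148
eartop [229, 311, 15, 10, 113] [array([  7.4, -34.5]), array([1.6, 5.2]), np.float64(4.2)] -0.014
eartop [395, 311, 16, 11, 124] [array([ 8. , 31.1]), array([2.7, 7.9]), np.float64(27.4)] -0.0144
eartop [357, 323, 5, 42, 144] [array([-5.3, 15.4]), array([ 1. , 23.4]), np.float64(89.8)] -0.0159
plate [265, 249, 110, 113, 7088] [a
[... 1028 characters left out ...]
400 [-71, -71, -71, -72, -71, 71, 71, 72, 71, 71, 73, 73, 77, 61, 62, 63, -71, -71, -71, -70]
410 [-75, -74, -74, -74, -74, 71, 71, 72, 72, 71, 71, 74, 71, 72, 62, 60, -75, -74, -75, -73]
420 [-77, -77, -78, -77, -77, 91, 92, 137, 71, 72, 73, 69, 73, 66, 61, 59, -77, -77, -76, -77]
430 [-81, -81, -80, -80, -79, -74, -74, -74, -73, 89, 101, 101, -73, -73, -73, -73, -79, -80, -79, -80]
440 [-83, -83, -82, -82, -83, -76, -77, -77, -78, -77, -77, -77, -77, -77, -77, -82, -82, -83, -84, -83]
450 [-86, -84, -85, -85, -85, -85, -79, -78, -80, -80, -79, -80, -80, -80, -80, -84, -85, -85, -86, -86]
460 [77, -86, -89, -87, -86, -88, -82, -83, -82, -82, -82, -82, -82, -82, -82, -87, -87, -87, -87, -87]
```

View pics/w2.png

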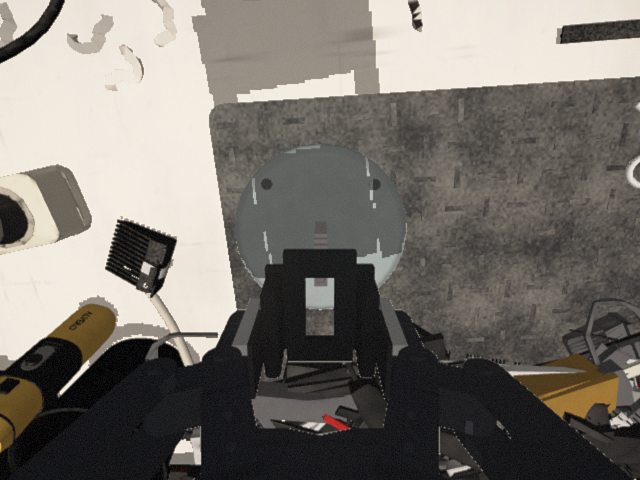

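The cap is in hand, plate centre at tool (0.5, −1.0) mm, so the camera's y reading is about 1 mm low. I'm parking the cap on the mat at about (0.60, 0.32).

Emit:
{"name": "move_arm", "arguments": {
  "jaw": [4,4,4,4,4,4,4,4,4,4,4,4],
  "dp": [
    [1.4,3.2,0],
    [1.4,3.2,0],
    [1.4,3.2,0],
    [1.4,3.2,0],
    [0,0,2.5],
    [0,0,2.5],
    [0,0,2.5],
    [0,0,2.5],
    [0,0,1.5],
    [0,0,0.7],
    [0,0,0.3],
    [0,0,0]
  ],
  "turn": [
    [0,0,0],
    [0,0,0],
    [0,0,0],
    [0,0,0],
    [0,0,0],
    [0,0,0],
    [0,0,0],
    [0,0,0],
    [0,0,0],
    [0,0,0],
    [0,0,0],
    [0,0,0]
  ]
}}

```text
time_s: 6.45
position: [0.6009, 0.3181, 0.0115]
tool_rot: [[-0.997, 0.075, -0.002], [0.075, 0.997, -0.001], [0.002, -0.001, -1.0]]
ft_force: [-1.2, 0.3, -0.5]
grip_width: 0.0452
gripper_force: 42.0
```

Emit:
{"name": "move_arm", "arguments": {
  "jaw": [4,4,8.5,8.5,8.5,8.5,8.5,8.5,8.5],
  "dp": [
    [0,0,0],
    [0,0,0],
    [0,0,0],
    [0,0,0],
    [0,0,0],
    [0,0,0],
    [0,0,-2],
    [0,0,-3],
    [0,0,-4]
  ],
  "turn": [
    [0,0,0],
    [0,0,0],
    [0,0,0],
    [0,0,0],
    [0,0,0],
    [0,0,0],
    [0,0,0],
    [0,0,0],
    [0,0,0]
  ]
}}

```text
time_s: 7.2
position: [0.6001, 0.3178, 0.1009]
tool_rot: [[-0.997, 0.075, -0.005], [0.075, 0.997, -0.002], [0.005, -0.002, -1.0]]
ft_force: [1.3, 0.1, -0.1]
grip_width: 0.0852
gripper_force: 0.0
```

Emit:
{"name": "move_arm", "arguments": {
  "jaw": [8.5,8.5,8.5,8.5,8.5,8.5,8.5,8.5,8.5,8.5,8.5,8.5],
  "dp": [
    [0.6,-3.9,-1],
    [0.6,-3.9,-1],
    [0.6,-3.9,-1],
    [0.6,-3.9,-1],
    [0.6,-3.9,-1],
    [0.6,-3.9,-1],
    [0.6,-3.9,-1],
    [0.6,-3.9,0],
    [0.6,-3.9,0],
    [0.6,-3.9,0],
    [0.6,-3.9,0],
    [0.6,-3.9,0]
  ],
  "turn": [
    [0,0,0],
    [0,0,0],
    [0,0,0],
    [0,0,0],
    [0,0,0],
    [0,0,0],
    [0,0,0],
    [0,0,0],
    [0,0,0],
    [0,0,0],
    [0,0,0],
    [0,0,0]
  ]
}}

```text
time_s: 8.2
position: [0.4938, -0.1448, 0.1727]
tool_rot: [[-0.997, 0.075, 0.001], [0.075, 0.997, -0.0], [-0.001, -0.0, -1.0]]
ft_force: [0.3, -0.7, -0.0]
grip_width: 0.0851
gripper_force: 0.0
```

Emit:
{"name": "move_arm", "arguments": {
  "jaw": [8.5,8.5,8.5,8.5,8.5,8.5,8.5],
  "dp": [
    [0.6,-4.1,0],
    [0.6,-4.1,0],
    [0.6,-4.1,0],
    [0.5,-4.1,0],
    [0,0,0],
    [0,0,0],
    [0,0,0]
  ],
  "turn": [
    [0,0,0],
    [0,0,0],
    [0,0,0],
    [0,0,0],
    [0,0,0],
    [0,0,0],
    [0,0,0]
  ]
}}

```text
time_s: 8.78
position: [0.4593, -0.3045, 0.1723]
tool_rot: [[-0.997, 0.075, -0.0], [0.075, 0.997, 0.001], [0.0, 0.0, -1.0]]
ft_force: [-0.8, -0.1, -0.6]
grip_width: 0.0848
gripper_force: 0.0
```

```bash
cat >> h.py <<'E'
def measure(query,zmid,ztop,rtop,save=None,col=None):
    """ring centre: network mask of the thing -> fit; depth-based circle of collar/top at ztop"""
    s,im,d,P,T=tool_cloud()
    if save: cv2.imwrite("pics/"+save,im[:,:,::-1])
    print("t",round(s["time_s"],2),"tcp",np.round(s["position"],4),"q",np.round(s["q"],0))
    for r in cams.mark_of("wrist",query)[:3]:
        u,v=r["location"][0]*640,r["location"][1]*480; print(" mark",round(r["p"],2),round(u),round(v),atz("wrist",u,v,zmid).round(4))
    for r in cams.outline_of("wrist",query)[:3]:
        m=r["mask"]; 
        if m.sum()<100: continue
        c=max(cv2.findContours(m.astype(np.uint8),cv2.RETR_EXTERNAL,cv2.CHAIN_APPROX_NONE)[0],key=cv2.contourArea)
        e=cv2.fitEllipse(c); pz=np.median(P[m&(d>0)][:,2])
        print(" outline",round(r["p"],2),np.round(e[0],1),np.round(e[1],1),"zmed",pz.round(4))
        k=m&(d>0)&(abs(P[...,2]-ztop)<.0035)
        q=P[k][:,:2]
        if len(q)>50:
            q=(q*1000).astype(np.float32); print("  top pts",len(q),"circ",np.round(cv2.minEnclosingCircle(q)[0],1),round(cv2.minEnclosingCircle(q)[1],1),"hull-ell",[np.round(x,1) for x in cv2.fitEllipse(cv2.convexHull(q))])
E
python3 -c "
from h import *
measure('support_mid',.007,.014,.024,'w3.png')"
```

```text
t 8.78 tcp [ 0.4593 -0.3045  0.1723] q [ -46.   25.   80.    0.   75. -132.]
 mark 0.73 318 217 [ 0.4594 -0.3064  0.007 ]
 outline 0.58 [314.5 215.8] [107.7 111.3] zmed 0.0058
  top pts 1434 circ [ 461.1 -309.2] 23.9 hull-ell [array([ 460.9, -309.2]), array([47. , 47.4]), np.float64(151.4)]
```

View pics/w3.png

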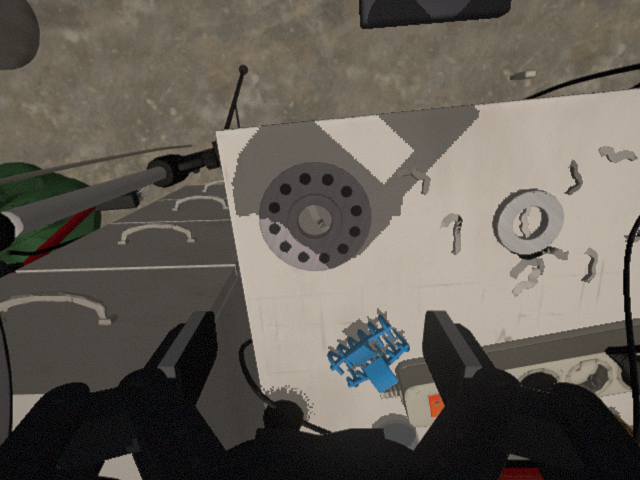

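Support at about (461, −308) mm, collar top at z = 14 mm, with its rim near the bench edge; the claw is at (370,350) px and spacer B at (528,222) px. I'm checking where the fingertips really stand before going low.

```bash
python3 - <<'E'
from h import *
s,im,d,P,T=tool_cloud()
for sgn in (-1,1):
    m=(d>0)&(T[...,2]<.03)&(sgn*T[...,1]>.02)&(sgn*T[...,1]<.075)&(abs(T[...,0])<.03)
    q=T[m]; q=q[np.argsort(-q[:,2])][:400]; print(sgn,np.percentile(q[:,2],[5,50,95]).round(4),q[:60].mean(0).round(4), q[:12].round(4).tolist()[:4])
E
```

```text
-1 [-0.0212 -0.0184 -0.0142] [ 0.0005 -0.0435 -0.0145] [[-0.0071, -0.0438, -0.0126], [0.0065, -0.0437, -0.0132], [0.0028, -0.0436, -0.0132], [0.008, -0.0439, -0.0134]]
1 [-0.021  -0.0185 -0.0141] [-0.0007  0.0416 -0.0145] [[-0.0017, 0.0418, -0.0127], [0.0, 0.0419, -0.0132], [-0.0027, 0.0417, -0.0133], [-0.009, 0.0419, -0.0133]]
```

Emit:
{"name": "move_arm", "arguments": {
  "jaw": [8.5,8.5,8.5,8.5,8.5,8.5,8.5,8.5,8.5,8.5,8.5,8.5],
  "dp": [
    [-0.2,-0.36,1],
    [0,0,2],
    [0,0,2],
    [0,0,2],
    [0,0,2],
    [0,0,2],
    [0,0,2],
    [0,0,1.5],
    [0,0,1.5],
    [0,0,0.9],
    [0,0,0],
    [0,0,0]
  ],
  "turn": [
    [0,0,0],
    [0,0,0],
    [0,0,0],
    [0,0,0],
    [0,0,0],
    [0,0,0],
    [0,0,0],
    [0,0,0],
    [0,0,0],
    [0,0,0],
    [0,0,0],
    [0,0,0]
  ]
}}

```text
time_s: 9.98
position: [0.4612, -0.3084, 0.0032]
tool_rot: [[-0.997, 0.074, -0.0], [0.074, 0.997, 0.0], [0.0, 0.0, -1.0]]
ft_force: [0.8, -0.2, 0.0]
grip_width: 0.0849
gripper_force: 0.0
```

Emit:
{"name": "move_arm", "arguments": {
  "jaw": [4.2,4.2,4.2,4.2,4.2,4.2,4.2,4.2,4.2],
  "dp": [
    [0,0,0],
    [0,0,0],
    [0,0,0],
    [0,0,0],
    [0,0,0],
    [0,0,0],
    [0,0,0],
    [0,0,0],
    [0,0,0]
  ],
  "turn": [
    [0,0,0],
    [0,0,0],
    [0,0,0],
    [0,0,0],
    [0,0,0],
    [0,0,0],
    [0,0,0],
    [0,0,0],
    [0,0,0]
  ],
  "force": 60
}}

```text
time_s: 10.73
position: [0.4614, -0.3089, 0.005]
tool_rot: [[-0.997, 0.075, 0.001], [0.075, 0.997, -0.001], [-0.001, -0.001, -1.0]]
ft_force: [-1.5, 1.1, 10.7]
grip_width: 0.0452
gripper_force: 59.5
```

Emit:
{"name": "move_arm", "arguments": {
  "jaw": [4.2,4.2,4.2,4.2,4.2,4.2,4.2,4.2],
  "dp": [
    [0,0,-0.5],
    [0,0,-1],
    [0,0,-3],
    [0,0,-4],
    [0,0,-4],
    [0,0,-4],
    [0,0,0],
    [0,0,0]
  ],
  "turn": [
    [0,0,0],
    [0,0,0],
    [0,0,0],
    [0,0,0],
    [0,0,0],
    [0,0,0],
    [0,0,0],
    [0,0,0]
  ]
}}

```text
time_s: 11.4
position: [0.4616, -0.309, 0.1711]
tool_rot: [[-0.997, 0.075, 0.004], [0.075, 0.997, -0.004], [-0.004, -0.004, -1.0]]
ft_force: [-0.3, 0.6, -2.4]
grip_width: 0.0457
gripper_force: 47.5
```

```bash
cat >> h.py <<'E'
def held(rmax=.06,zlo=-.03,zhi=.03,save=None):
    s,im,d,P,T=tool_cloud()
    if save: cv2.imwrite("pics/"+save,im[:,:,::-1])
    print("t",round(s["time_s"],2),"tcp",np.round(s["position"],4),"w",round(s["grip_width"],4),"F",round(s["gripper_force"],1))
    m=(d>0)&(np.hypot(T[...,0],T[...,1])<rmax)&(T[...,2]>zlo)&(T[...,2]<zhi)
    h=np.histogram(T[m][:,2],bins=np.arange(zlo,zhi+.001,.002)); print([(round(b*1000),int(n)) for b,n in zip(h[1],h[0])])
    return s,im,d,P,T,m
E
python3 - <<'E'
from h import *
s,im,d,P,T,m=held(.062)
q=T[m]; q=q[(q[:,2]>-.002)&(q[:,2]<.012)]
np.save("q.npy",T[m])
h=cv2.convexHull((q[:,:2]*1000).astype(np.float32)); print("flange",[np.round(x,1) for x in cv2.fitEllipse(h)],np.round(cv2.minEnclosingCircle(h)[0],1))
E
```

```text
t 11.4 tcp [ 0.4616 -0.309   0.1711] w 0.0457 F 47.5
[(-30, 314), (-28, 307), (-26, 295), (-24, 288), (-22, 284), (-20, 246), (-18, 268), (-16, 245), (-14, 232), (-12, 218), (-10, 889), (-8, 4495), (-6, 624), (-4, 386), (-2, 545), (0, 16161), (2, 4192), (4, 139), (6, 8), (8, 0), (10, 0), (12, 0), (14, 0), (16, 0), (18, 0), (20, 0), (22, 0), (24, 0), (26, 0), (28, 0)]
flange [array([ 1. , -0.4]), array([99.1, 99.9]), np.float64(100.5)] [ 0.7 -0.2]
```

Emit:
{"name": "move_arm", "arguments": {
  "jaw": [4.2,4.2,4.2,4.2,4.2,4.2,4.2,4.2,4.2,4.2,4.2,4.2],
  "dp": [
    [-1.3,3.3,-0.3],
    [-1.3,3.3,-0.3],
    [-1.3,3.3,-0.3],
    [-1.3,3.3,-0.3],
    [-1.3,3.3,-0.3],
    [-1.3,3.3,-0.3],
    [-1.3,3.3,-0.3],
    [-1.3,3.3,-0.3],
    [-1.3,3.3,-0.3],
    [-1.3,3.3,-0.3],
    [-1.3,3.3,0],
    [-1.3,3.3,0]
  ],
  "turn": [
    [0,0,0],
    [0,0,0],
    [0,0,0],
    [0,0,0],
    [0,0,0],
    [0,0,0],
    [0,0,0],
    [0,0,0],
    [0,0,0],
    [0,0,0],
    [0,0,0],
    [0,0,0]
  ]
}}

```text
time_s: 12.45
position: [0.6462, 0.0764, 0.1966]
tool_rot: [[-0.997, 0.075, -0.003], [0.075, 0.997, 0.0], [0.003, -0.0, -1.0]]
ft_force: [0.2, -0.7, -0.5]
grip_width: 0.0444
gripper_force: 61.2
```

Emit:
{"name": "move_arm", "arguments": {
  "jaw": [4.2,4.2,4.2,4.2],
  "dp": [
    [0,0,0],
    [0,0,0],
    [0,0,0],
    [0,0,0]
  ],
  "turn": [
    [0,0,0],
    [0,0,0],
    [0,0,0],
    [0,0,0]
  ]
}}

```text
time_s: 12.78
position: [0.6458, 0.0736, 0.1976]
tool_rot: [[-0.997, 0.076, -0.002], [0.076, 0.997, -0.0], [0.002, -0.0, -1.0]]
ft_force: [0.3, -0.2, -0.7]
grip_width: 0.0449
gripper_force: 61.3
```

```bash
cat >> h.py <<'E'
def circ(T,m,lo,hi,n=""):
    q=T[m]; q=q[(q[:,2]>lo)&(q[:,2]<hi)]
    h=cv2.convexHull((q[:,:2]*1000).astype(np.float32)); print(n,len(q),[np.round(x,1) for x in cv2.fitEllipse(h)],np.round(cv2.minEnclosingCircle(h)[0],1))
def stem(P,d,T,c=(.6476,.1867)):
    m=(d>0)&(np.hypot(P[...,0]-c[0],P[...,1]-c[1])<.03)
    for lo,hi,n in ((.0785,.09,"tip"),(.025,.079,"side")):
        k=m&(P[...,2]>lo)&(P[...,2]<hi)
        if k.sum()>30:
            for X,nn in ((P,"world"),(T,"tool")): print(n,nn,k.sum(),[np.round(x,1) for x in cv2.minAreaRect((X[k][:,:2]*1000).astype(np.float32))])
            print("  median z",np.median(P[k][:,2]).round(4))
E
python3 - <<'E'
from h import *
s,im,d,P,T,m=held(.062,save="w4.png")
circ(T,m,-.002,.009,"flange"); stem(P,d,T)
E
```

```text
t 12.78 tcp [0.6458 0.0736 0.1976] w 0.0449 F 61.3
[(-30, 303), (-28, 307), (-26, 262), (-24, 291), (-22, 247), (-20, 261), (-18, 231), (-16, 228), (-14, 225), (-12, 1566), (-10, 3898), (-8, 522), (-6, 376), (-4, 745), (-2, 17764), (0, 2317), (2, 109), (4, 3), (6, 0), (8, 0), (10, 0), (12, 0), (14, 0), (16, 0), (18, 0), (20, 0), (22, 0), (24, 0), (26, 0), (28, 0)]
flange 20193 [array([ 0.2, -0.9]), array([99.2, 99.8]), np.float64(70.1)] [ 0.2 -0.7]
tip world 430 [array([648. , 185.7]), array([ 9.4, 26.1]), np.float64(84.4)]
tip tool 430 [array([  6.1, 112. ]), array([26.1,  9.4]), np.float64(1.2)]
  median z 0.082
side world 852 [array([648. , 184.6]), array([ 8.6, 26.8]), np.float64(80.5)]
side tool 852 [array([  6. , 110.9]), array([26.8,  8.5]), np.float64(5.2)]
  median z 0.056
```

View pics/w4.png

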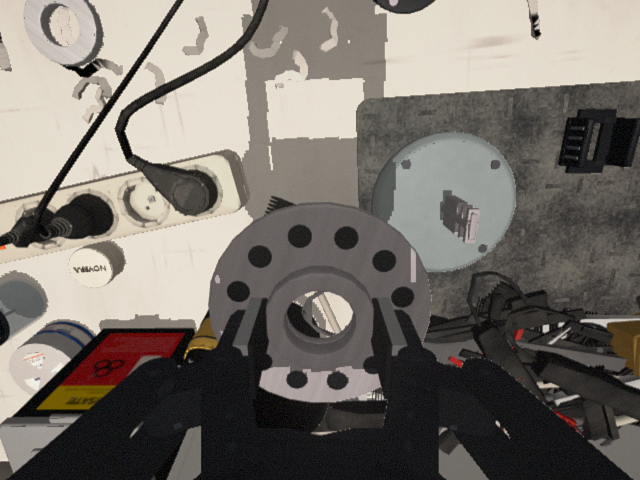

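The view shows the support held at (320,300) with the stem at (462,215). The grip force dipped once, probably the slack moment, and the support slid about 2 mm but is still held. The support centre is at tool (0.2, −0.9) and the stem at (6.1, 112.0), so the shift is (5.9, 112.9) mm.

Emit:
{"name": "move_arm", "arguments": {
  "jaw": [4.2,4.2,4.2,4.2,4.2,4.2,4.2,4.2,4.2,4.2],
  "dp": [
    [0.15,2.8,0],
    [0.15,2.8,0],
    [0.15,2.8,0],
    [0.14,2.89,0],
    [0,0,3],
    [0,0,3],
    [0,0,3],
    [0,0,0],
    [0,0,0],
    [0,0,0]
  ],
  "turn": [
    [0,0,0],
    [0,0,0],
    [0,0,0],
    [0,0,0],
    [0,0,0],
    [0,0,0],
    [0,0,0],
    [0,0,0],
    [0,0,0],
    [0,0,0]
  ]
}}

```text
time_s: 13.67
position: [0.6498, 0.1871, 0.1106]
tool_rot: [[-0.997, 0.076, 0.003], [0.076, 0.997, 0.0], [-0.003, 0.001, -1.0]]
ft_force: [-0.3, 0.4, -1.3]
grip_width: 0.0451
gripper_force: 61.7
```

```bash
python3 - <<'E'
from h import *
s,im,d,P,T,m=held(.062,save="w5.png")
circ(T,m,-.005,.009,"flange"); k=m&(np.hypot(T[...,0],T[...,1])<.028); circ(T,k,-.013,-.0065,"collar"); stem(P,d,T)
E
```

```text
t 13.67 tcp [0.6498 0.1871 0.1106] w 0.0451 F 61.7
[(-30, 293), (-28, 296), (-26, 288), (-24, 271), (-22, 249), (-20, 267), (-18, 236), (-16, 223), (-14, 224), (-12, 1727), (-10, 3737), (-8, 531), (-6, 392), (-4, 823), (-2, 18038), (0, 1957), (2, 99), (4, 5), (6, 0), (8, 0), (10, 0), (12, 0), (14, 0), (16, 0), (18, 0), (20, 0), (22, 0), (24, 7), (26, 75), (28, 88)]
flange 21117 [array([ 0.2, -0.7]), array([99.1, 99.6]), np.float64(84.6)] [-0.1 -0.7]
collar 5827 [array([0.6, 0.1]), array([46.7, 55.6]), np.float64(1.0)] [3. 0.]
tip world 179 [array([656.5, 185.6]), array([7.5, 8.5]), np.float64(85.2)]
tip tool 179 [array([-6.7, -1. ]), array([8.5, 7.5]), np.float64(0.4)]
  median z 0.0823
```

View pics/w5.png

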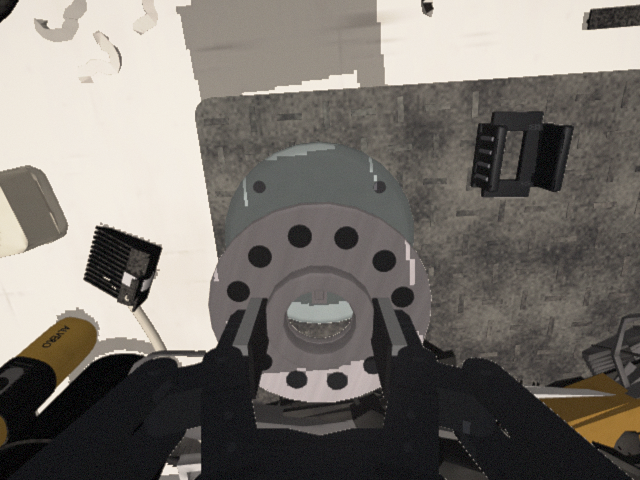

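The stem tip shows through the bore at (318,296), well centred. I'm lowering with a force check.

Emit:
{"name": "move_arm", "arguments": {
  "jaw": [4.2,4.2,4.2,4.2,4.2,4.2,4.2,4.2],
  "dp": [
    [0,0,1],
    [0,0,0.7],
    [0,0,0.6],
    [0,0,0.6],
    [0,0,0.6],
    [0,0,0.5],
    [0,0,0],
    [0,0,0]
  ],
  "turn": [
    [0,0,0],
    [0,0,0],
    [0,0,0],
    [0,0,0],
    [0,0,0],
    [0,0,0],
    [0,0,0],
    [0,0,0]
  ]
}}

```text
time_s: 14.38
position: [0.6488, 0.1877, 0.0681]
tool_rot: [[-0.997, 0.075, -0.0], [0.075, 0.997, -0.0], [0.0, -0.0, -1.0]]
ft_force: [0.3, 0.5, -0.4]
grip_width: 0.0446
gripper_force: 61.7
```

Emit:
{"name": "move_arm", "arguments": {
  "jaw": [4.2,4.2,4.2,4.2,4.2,4.2,4.2,4.2,4.2,4.2],
  "dp": [
    [0,0,0.8],
    [0,0,0.8],
    [0,0,0.8],
    [0,0,0.8],
    [0,0,0.6],
    [0,0,0.2],
    [0,0,0.1],
    [0,0,0.1],
    [0,0,0],
    [0,0,0]
  ],
  "turn": [
    [0,0,0],
    [0,0,0],
    [0,0,0],
    [0,0,0],
    [0,0,0],
    [0,0,0],
    [0,0,0],
    [0,0,0],
    [0,0,0],
    [0,0,0]
  ]
}}

```text
time_s: 15.22
position: [0.649, 0.1877, 0.0268]
tool_rot: [[-0.997, 0.075, 0.001], [0.075, 0.997, 0.0], [-0.001, 0.0, -1.0]]
ft_force: [0.4, -0.2, -0.6]
grip_width: 0.045
gripper_force: 61.7
```

Emit:
{"name": "move_arm", "arguments": {
  "jaw": [4.2,4.2,4.2,4.2,4.2,4.2],
  "dp": [
    [0,0,0.1],
    [0,0,0.1],
    [0,0,0.1],
    [0,0,0],
    [0,0,0],
    [0,0,0]
  ],
  "turn": [
    [0,0,0],
    [0,0,0],
    [0,0,0],
    [0,0,0],
    [0,0,0],
    [0,0,0]
  ]
}}

```text
time_s: 15.72
position: [0.6492, 0.1877, 0.026]
tool_rot: [[-0.997, 0.074, 0.002], [0.074, 0.997, -0.0], [-0.002, 0.0, -1.0]]
ft_force: [-6.5, -0.2, 13.2]
grip_width: 0.0447
gripper_force: 63.3
```

Emit:
{"name": "move_arm", "arguments": {
  "jaw": [8.5,8.5,8.5,8.5,8.5,8.5,8.5,8.5,8.5,8.5],
  "dp": [
    [0,0,0],
    [0,0,0],
    [0,0,0],
    [0,0,0],
    [0,0,-2],
    [0,0,-3],
    [0,0,-4],
    [0,0,-4],
    [0,0,-4],
    [0,0,0]
  ],
  "turn": [
    [0,0,0],
    [0,0,0],
    [0,0,0],
    [0,0,0],
    [0,0,0],
    [0,0,0],
    [0,0,0],
    [0,0,0],
    [0,0,0],
    [0,0,0]
  ]
}}

```text
time_s: 16.55
position: [0.6514, 0.1881, 0.2026]
tool_rot: [[-0.997, 0.075, 0.015], [0.075, 0.997, 0.002], [-0.015, 0.003, -1.0]]
ft_force: [0.1, 0.7, 1.1]
grip_width: 0.0852
gripper_force: 0.0
```

```bash
python3 - <<'E'
from h import *
s,im,d,P,T=tool_cloud()
print(s["position"],s["time_s"]); stem(P,d,T)
m=(d>0)&(np.hypot(P[...,0]-.648,P[...,1]-.1867)<.057)
print("z hist",[(int(b*1000),int(n)) for n,b in zip(*np.histogram(P[m][:,2],bins=np.arange(.015,.045,.002)))])
circ(P,m,.022,.029,"flange"); k=m&(np.hypot(P[...,0]-.648,P[...,1]-.1867)<.03); circ(P,k,.032,.038,"collar")
im,d=snap("top"); 
for q,z in (("spacer_a_mid",.0055),("clamp_mid",.0065),("support_mid",.028),("cap_mid",.0165)):
    for r in cams.mark_of("top",q)[:3]:
        u,v=r["location"][0]*640,r["location"][1]*480; print(q,round(r["p"],2),round(u),round(v),atz("top",u,v,z).round(3))
E
```

```text
[0.65135584 0.1880655  0.20255604] 16.55
tip world 135 [array([645.8, 185.9]), array([ 5.2, 19.3]), np.float64(85.4)]
tip tool 135 [array([ 7.2, -2.9]), array([19.2,  5.2]), np.float64(0.3)]
  median z 0.0791
side world 1731 [array([646.3, 186.5]), array([46.8, 45.8]), np.float64(86.5)]
side tool 1731 [array([ 7.5, -2.4]), array([46.8, 45.8]), np.float64(89.2)]
  median z 0.0313
z hist [(15, 1176), (17, 1869), (19, 410), (21, 5525), (23, 1104), (25, 36), (27, 63), (29, 571), (31, 663), (33, 5), (35, 8), (37, 2), (39, 9), (41, 1)]
flange 4475 [array([646.5, 186.5]), array([98. , 98.1]), np.float64(177.2)] [646.5 186.5]
collar 123 [array([645.9, 186.3]), array([43. , 44.1]), np.float64(23.2)] [645.7 185.6]
spacer_a_mid 0.81 389 286 [ 0.475 -0.121  0.006]
clamp_mid 0.97 264 294 [0.455 0.154 0.006]
clamp_mid 0.3 319 206 [0.653 0.037 0.006]
clamp_mid 0.22 252 203 [0.658 0.188 0.006]
support_mid 0.85 252 205 [0.649 0.185 0.028]
cap_mid 0.28 458 230 [ 0.601 -0.275  0.016]
```

The support is home: its flange is 3.5 mm below where the biased reading of the stem tip would put it, which works out to z ≈ 26 mm. On to spacer A.

Emit:
{"name": "move_arm", "arguments": {
  "jaw": [8.5,8.5,8.5,8.5,8.5,8.5,8.5,8.5,8.5,8.5,8.5,8.5],
  "dp": [
    [2.7,1.6,0.4],
    [2.7,1.6,0.4],
    [2.7,1.6,0.4],
    [2.7,1.6,0.4],
    [2.7,1.6,0.4],
    [2.7,1.6,0.4],
    [2.7,1.6,0.4],
    [2.5,1.6,0.2],
    [0,0,0],
    [0,0,0],
    [0,0,0],
    [0,0,0]
  ],
  "turn": [
    [0,0,0],
    [0,0,0],
    [0,0,0],
    [0,0,0],
    [0,0,0],
    [0,0,0],
    [0,0,0],
    [0,0,0],
    [0,0,0],
    [0,0,0],
    [0,0,0],
    [0,0,0]
  ]
}}

```text
time_s: 17.85
position: [0.4459, 0.3307, 0.163]
tool_rot: [[-0.997, 0.076, -0.0], [0.076, 0.997, -0.0], [0.0, -0.0, -1.0]]
ft_force: [-0.2, -1.4, 0.1]
grip_width: 0.0852
gripper_force: 0.0
```

```bash
python3 -c "
from h import *
measure('spacer_a_mid',.0055,.011,.029)"
```

```text
t 17.85 tcp [0.4459 0.3307 0.163 ] q [ 24.  26.  80.  -0.  74. -61.]
```

```bash
cat >> h.py <<'E'
def blob(c,r,lo,hi):
    s,im,d,P,T=tool_cloud(); print("t",round(s["time_s"],2),"tcp",np.round(s["position"],4))
    m=(d>0)&(np.hypot(P[...,0]-c[0],P[...,1]-c[1])<r)&(P[...,2]>lo)&(P[...,2]<hi)
    m=cv2.morphologyEx(m.astype(np.uint8),cv2.MORPH_OPEN,np.ones((3,3)))
    k,l,st,_=cv2.connectedComponentsWithStats(m)
    for i in range(1,k):
        if st[i,4]>200:
            h=cv2.convexHull((P[l==i][:,:2]*1000).astype(np.float32)); print(st[i].tolist(),[np.round(x,1) for x in cv2.fitEllipse(h)],"z",np.median(P[l==i][:,2]).round(4))
    return im
E
python3 -c "
from h import *
im=blob((.4459,.33),.08,.007,.016)
for q in ('spacer_a_mid','spacer_b_mid'):
  print([(r['p'],r['location'][0]*640,r['location'][1]*480) for r in cams.mark_of('wrist',q)])"
```

```text
t 18.0 tcp [0.4457 0.3307 0.1632]
[285, 187, 69, 66, 2613] [array([445.1, 329.3]), array([57. , 57.4]), np.float64(11.4)] z 0.0114
[]
[(0.64, 320.512, 219.98399999999998)]
```

Emit:
{"name": "move_arm", "arguments": {
  "jaw": [8.5,8.5,8.5,8.5,8.5,8.5,8.5,8.5,8.5,8.5,8.5,8.5],
  "dp": [
    [0,0,2],
    [0,0,2],
    [0,0,2],
    [0,0,2],
    [0,0,2],
    [0,0,2],
    [0,0,1.5],
    [0,0,1.5],
    [0,0,0.8],
    [0,0,0.4],
    [0,0,0],
    [0,0,0]
  ],
  "turn": [
    [0,0,0],
    [0,0,0],
    [0,0,0],
    [0,0,0],
    [0,0,0],
    [0,0,0],
    [0,0,0],
    [0,0,0],
    [0,0,0],
    [0,0,0],
    [0,0,0],
    [0,0,0]
  ]
}}

```text
time_s: 19.15
position: [0.4454, 0.3314, 0.0019]
tool_rot: [[-0.997, 0.075, 0.001], [0.075, 0.997, 0.0], [-0.001, 0.0, -1.0]]
ft_force: [0.3, 0.4, -0.2]
grip_width: 0.0853
gripper_force: 0.0
```

Emit:
{"name": "move_arm", "arguments": {
  "jaw": [5.2,5.2,5.2,5.2,5.2,5.2,5.2,5.2],
  "dp": [
    [0,0,0],
    [0,0,0],
    [0,0,0],
    [0,0,0],
    [0,0,0],
    [0,0,0],
    [0,0,0],
    [0,0,0]
  ],
  "turn": [
    [0,0,0],
    [0,0,0],
    [0,0,0],
    [0,0,0],
    [0,0,0],
    [0,0,0],
    [0,0,0],
    [0,0,0]
  ],
  "force": 60
}}

```text
time_s: 19.82
position: [0.4454, 0.3315, 0.0033]
tool_rot: [[-0.997, 0.075, 0.002], [0.075, 0.997, 0.001], [-0.002, 0.001, -1.0]]
ft_force: [-3.0, -2.3, 14.4]
grip_width: 0.0546
gripper_force: 60.2
```

Emit:
{"name": "move_arm", "arguments": {
  "jaw": [5.2,5.2,5.2,5.2,5.2,5.2,5.2,5.2,5.2],
  "dp": [
    [0,0,-0.5],
    [0,0,-1],
    [0,0,-3],
    [0,0,-4],
    [0,0,-4],
    [0,0,-4],
    [0,0,-3],
    [0,0,0],
    [0,0,0]
  ],
  "turn": [
    [0,0,0],
    [0,0,0],
    [0,0,0],
    [0,0,0],
    [0,0,0],
    [0,0,0],
    [0,0,0],
    [0,0,0],
    [0,0,0]
  ]
}}

```text
time_s: 20.57
position: [0.4453, 0.3315, 0.1985]
tool_rot: [[-0.997, 0.075, 0.004], [0.075, 0.997, 0.002], [-0.004, 0.002, -1.0]]
ft_force: [0.2, -0.4, -1.9]
grip_width: 0.0541
gripper_force: 63.3
```

Emit:
{"name": "move_arm", "arguments": {
  "jaw": [5.2,5.2,5.2,5.2,5.2,5.2,5.2,5.2,5.2,5.2,5.2,5.2],
  "dp": [
    [-3.4,-0.3,0],
    [-3.4,-0.3,0],
    [-3.4,-0.3,0],
    [-3.4,-0.3,0],
    [-3.4,-0.3,0],
    [-3.4,-0.3,0],
    [0,0,0],
    [0,0,0],
    [0,0,0],
    [0,0,0],
    [0,0,0],
    [0,0,0]
  ],
  "turn": [
    [0,0,0],
    [0,0,0],
    [0,0,0],
    [0,0,0],
    [0,0,0],
    [0,0,0],
    [0,0,0],
    [0,0,0],
    [0,0,0],
    [0,0,0],
    [0,0,0],
    [0,0,0]
  ]
}}

```text
time_s: 21.57
position: [0.6463, 0.2985, 0.1969]
tool_rot: [[-0.997, 0.074, 0.0], [0.074, 0.997, 0.0], [-0.0, 0.0, -1.0]]
ft_force: [0.1, 0.5, -0.8]
grip_width: 0.054
gripper_force: 63.3
```

```bash
python3 - <<'E'
from h import *
s,im,d,P,T,m=held(.045,save="w6.png")
k=m&(np.hypot(T[...,0],T[...,1])<.033)
for lo in (-.012,-.010,-.008): circ(T,k,lo,lo+.004,lo)
stem(P,d,T)
E
```

```text
t 21.57 tcp [0.6463 0.2985 0.1969] w 0.054 F 63.3
[(-30, 338), (-28, 296), (-26, 311), (-24, 277), (-22, 281), (-20, 280), (-18, 241), (-16, 252), (-14, 223), (-12, 202), (-10, 3661), (-8, 5515), (-6, 456), (-4, 399), (-2, 364), (0, 221), (2, 19), (4, 0), (6, 0), (8, 0), (10, 0), (12, 0), (14, 0), (16, 0), (18, 0), (20, 0), (22, 0), (24, 0), (26, 0), (28, 0)]
-0.012 3785 [array([ 0.4, -0.7]), array([54.9, 63.5]), np.float64(179.8)] [ 3.9 -0.1]
-0.01 9142 [array([ 0.1, -0.3]), array([56.9, 62. ]), np.float64(170.1)] [ 2.4 -0. ]
-0.008 5960 [array([ 0. , -0.6]), array([57.2, 61.7]), np.float64(175.0)] [ 2.4 -0.1]
tip world 404 [array([647.6, 186. ]), array([ 9.5, 26.4]), np.float64(83.2)]
tip tool 404 [array([  -9.5, -112.1]), array([26.4,  9.5]), np.float64(2.5)]
  median z 0.0818
side world 2966 [array([646.7, 187.9]), array([59.6, 56.5]), np.float64(37.8)]
side tool 2966 [array([  -8.5, -110.3]), array([56.5, 59.6]), np.float64(47.9)]
  median z 0.0349
```

View pics/w6.png

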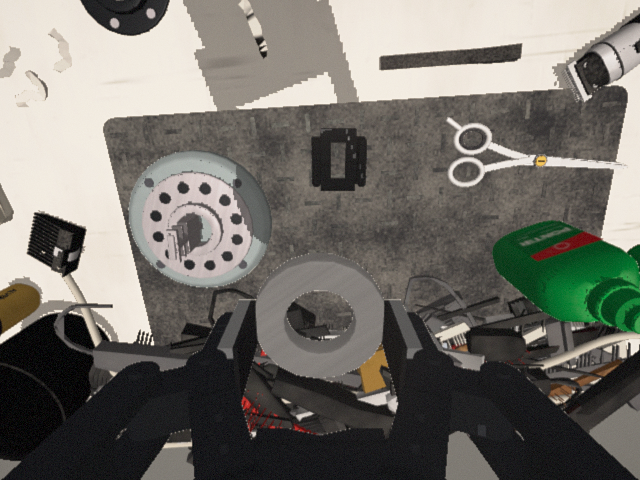

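The support sits on the seat (200,225) and the spacer is held at (320,315). I'm taking its x extent along the centre band.

```bash
cat >> h.py <<'E'
def ringx(T,d,lo,hi,w=.006):
    m=(d>0)&(abs(T[...,1]+.001)<w)&(T[...,2]>lo)&(T[...,2]<hi)&(abs(T[...,0])<.045)
    x=np.sort(T[m][:,0])*1000; g=np.diff(x); i=np.argmax(g)
    y0=(T[...,1][m]*1000); print("x ext",np.percentile(x,[.3,99.7]).round(1),"bore",x[i].round(1),x[i+1].round(1),len(x),"mid",np.percentile(x,[.3,99.7]).mean().round(2),((x[i]+x[i+1])/2).round(2),"z",np.median(T[m][:,2]).round(4))
E
python3 - <<'E'
from h import *
s,im,d,P,T=tool_cloud(); print(s["position"])
ringx(T,d,-.011,-.005); ringx(T,d,-.011,-.005,.003); stem(P,d,T)
E
```

```text
[0.64646329 0.29851902 0.19688942]
x ext [-28.8  28.3] bore -13.5 13.4 1770 mid -0.29 -0.07 z -0.0078
x ext [-28.9  28.3] bore -14.3 14.0 867 mid -0.32 -0.15 z -0.0078
tip world 401 [array([647.8, 186.3]), array([ 9.1, 26.6]), np.float64(84.5)]
tip tool 401 [array([  -9.6, -111.8]), array([26.6,  9.1]), np.float64(1.2)]
  median z 0.0817
side world 2954 [array([646.5, 188.5]), array([59.8, 55.5]), np.float64(31.3)]
side tool 2954 [array([  -8.1, -109.7]), array([55.5, 59.8]), np.float64(54.4)]
  median z 0.0349
```

Emit:
{"name": "move_arm", "arguments": {
  "jaw": [5.2,5.2,5.2,5.2,5.2,5.2,5.2,5.2,5.2,5.2,5.2],
  "dp": [
    [-0.23,-2.8,0],
    [-0.23,-2.8,0],
    [-0.23,-2.8,0],
    [-0.24,-2.7,0],
    [0,0,3],
    [0,0,3],
    [0,0,2.5],
    [0,0,0],
    [0,0,0],
    [0,0,0],
    [0,0,0]
  ],
  "turn": [
    [0,0,0],
    [0,0,0],
    [0,0,0],
    [0,0,0],
    [0,0,0],
    [0,0,0],
    [0,0,0],
    [0,0,0],
    [0,0,0],
    [0,0,0],
    [0,0,0]
  ]
}}

```text
time_s: 22.58
position: [0.649, 0.1871, 0.1138]
tool_rot: [[-0.997, 0.074, 0.004], [0.074, 0.997, 0.0], [-0.004, 0.001, -1.0]]
ft_force: [-0.4, 0.1, -0.3]
grip_width: 0.0539
gripper_force: 63.4
```

Emit:
{"name": "move_arm", "arguments": {
  "jaw": [5.2,5.2,5.2,5.2,5.2,5.2,5.2,5.2],
  "dp": [
    [0,0,1],
    [0,0,0.7],
    [0,0,0.6],
    [0,0,0.6],
    [0,0,0.6],
    [0,0,0.5],
    [0,0,0],
    [0,0,0]
  ],
  "turn": [
    [0,0,0],
    [0,0,0],
    [0,0,0],
    [0,0,0],
    [0,0,0],
    [0,0,0],
    [0,0,0],
    [0,0,0]
  ]
}}

```text
time_s: 23.25
position: [0.648, 0.1867, 0.0711]
tool_rot: [[-0.997, 0.075, -0.001], [0.075, 0.997, -0.0], [0.001, -0.0, -1.0]]
ft_force: [-0.8, -0.2, -0.7]
grip_width: 0.0535
gripper_force: 63.4
```

Emit:
{"name": "move_arm", "arguments": {
  "jaw": [5.2,5.2,5.2,5.2,5.2,5.2,5.2,5.2,5.2,5.2],
  "dp": [
    [0,0,0.7],
    [0,0,0.7],
    [0,0,0.7],
    [0,0,0.6],
    [0,0,0.3],
    [0,0,0.1],
    [0,0,0.1],
    [0,0,0.1],
    [0,0,0],
    [0,0,0]
  ],
  "turn": [
    [0,0,0],
    [0,0,0],
    [0,0,0],
    [0,0,0],
    [0,0,0],
    [0,0,0],
    [0,0,0],
    [0,0,0],
    [0,0,0],
    [0,0,0]
  ]
}}

```text
time_s: 24.08
position: [0.6482, 0.1867, 0.0387]
tool_rot: [[-0.997, 0.075, 0.0], [0.075, 0.997, 0.0], [-0.0, 0.0, -1.0]]
ft_force: [0.7, 0.7, -0.0]
grip_width: 0.0541
gripper_force: 63.4
```

Not in contact yet; a bit lower, then release and rise.

Emit:
{"name": "move_arm", "arguments": {
  "jaw": [5.2,5.2,5.2,5.2,5.2,5.2],
  "dp": [
    [0,0,0.1],
    [0,0,0.1],
    [0,0,0.05],
    [0,0,0],
    [0,0,0],
    [0,0,0]
  ],
  "turn": [
    [0,0,0],
    [0,0,0],
    [0,0,0],
    [0,0,0],
    [0,0,0],
    [0,0,0]
  ]
}}

```text
time_s: 24.58
position: [0.6483, 0.1868, 0.0384]
tool_rot: [[-0.997, 0.075, 0.002], [0.075, 0.997, 0.0], [-0.002, 0.0, -1.0]]
ft_force: [-5.4, -1.0, 13.5]
grip_width: 0.0538
gripper_force: 65.5
```

Emit:
{"name": "move_arm", "arguments": {
  "jaw": [8.5,8.5,8.5,8.5,8.5,8.5,8.5,8.5,8.5,8.5,8.5,8.5],
  "dp": [
    [0,0,0],
    [0,0,0],
    [0,0,0],
    [0,0,0],
    [0,0,-2],
    [0,0,-3],
    [0,0,-4],
    [0,0,-4],
    [0,0,-2],
    [0,0,0],
    [0,0,0],
    [0,0,0]
  ],
  "turn": [
    [0,0,0],
    [0,0,0],
    [0,0,0],
    [0,0,0],
    [0,0,0],
    [0,0,0],
    [0,0,0],
    [0,0,0],
    [0,0,0],
    [0,0,0],
    [0,0,0],
    [0,0,0]
  ]
}}

```text
time_s: 25.58
position: [0.6475, 0.1867, 0.1843]
tool_rot: [[-0.997, 0.075, -0.003], [0.075, 0.997, -0.0], [0.003, -0.0, -1.0]]
ft_force: [-0.2, 0.0, -0.8]
grip_width: 0.0852
gripper_force: 0.0
```

```bash
cat >> h.py <<'E'
def stack():
    s,im,d,P,T=tool_cloud(); print("t",round(s["time_s"],2),np.round(s["position"],4)); r=np.hypot(P[...,0]-.6478,P[...,1]-.1862)
    stem(P,d,T)
    for a,b in ((.016,.022),(.0,.028),(.031,.036),(.04,.048)):
        m=(d>0)&(r>a)&(r<b)&(P[...,2]>.015)&(P[...,2]<.075); print(a,b,"z",np.percentile(P[m][:,2],[10,50,90]).round(4))
    return P,d,im
E
python3 - <<'E'
from h import *
P,d,im=stack(); m=(d>0)&(np.hypot(P[...,0]-.6478,P[...,1]-.1862)<.034); circ(P,m,.043,.050,"spacer top")
im,d=snap("top")
for q,z in (("spacer_a_mid",.0055),("clamp_mid",.0065)):
    for r in cams.mark_of("top",q)[:3]:
        u,v=r["location"][0]*640,r["location"][1]*480; print(q,round(r["p"],2),round(u),round(v),atz("top",u,v,z).round(3))
E
```

```text
t 25.58 [0.6475 0.1867 0.1843]
tip world 395 [array([647.5, 186. ]), array([ 8.6, 26.1]), np.float64(86.2)]
tip tool 395 [array([-0.4, -0.6]), array([ 8.6, 26.1]), np.float64(89.5)]
  median z 0.0818
side world 3382 [array([647.1, 186.2]), array([58.2, 59.1]), np.float64(59.4)]
side tool 3382 [array([ 0. , -0.4]), array([59.1, 58.1]), np.float64(26.4)]
  median z 0.0459
0.016 0.022 z [0.045  0.0461 0.047 ]
0.0 0.028 z [0.0217 0.0458 0.047 ]
0.031 0.036 z [0.0253 0.0263 0.0272]
0.04 0.048 z [0.0252 0.0261 0.027 ]
spacer top 2678 [array([648.3, 185.8]), array([57. , 57.4]), np.float64(165.2)] [648.3 185.9]
spacer_a_mid 0.77 386 282 [ 0.483 -0.114  0.006]
clamp_mid 0.73 262 293 [0.457 0.161 0.006]
```

Spacer A is home (top at 46 mm, support flange at 26 mm). Next is spacer B.

Emit:
{"name": "move_arm", "arguments": {
  "jaw": [8.5,8.5,8.5,8.5,8.5,8.5,8.5,8.5,8.5,8.5,8.5,8.5],
  "dp": [
    [1.6,-3.6,0.2],
    [1.6,-3.6,0.2],
    [1.6,-3.6,0.2],
    [1.6,-3.6,0.2],
    [1.6,-3.6,0.2],
    [1.6,-3.6,0.2],
    [1.6,-3.6,0.2],
    [1.6,-3.6,0],
    [1.6,-3.4,0],
    [0,0,0],
    [0,0,0],
    [0,0,0]
  ],
  "turn": [
    [0,0,0],
    [0,0,0],
    [0,0,0],
    [0,0,0],
    [0,0,0],
    [0,0,0],
    [0,0,0],
    [0,0,0],
    [0,0,0],
    [0,0,0],
    [0,0,0],
    [0,0,0]
  ]
}}

```text
time_s: 26.78
position: [0.4805, -0.1234, 0.1717]
tool_rot: [[-0.997, 0.075, -0.0], [0.075, 0.997, 0.0], [0.0, 0.0, -1.0]]
ft_force: [0.7, 1.2, -0.0]
grip_width: 0.0845
gripper_force: 0.0
```

```bash
python3 -c "
from h import *
im=blob((.477,-.122),.09,.007,.016); cv2.imwrite('pics/w7.png',im[:,:,::-1])
print([(r['p'],r['location'][0]*640,r['location'][1]*480) for r in cams.mark_of('wrist','spacer_b_mid')])"
```

```text
t 26.78 tcp [ 0.4805 -0.1234  0.1717]
[288, 181, 67, 65, 2511] [array([ 476.8, -122.3]), array([57. , 57.2]), np.float64(5.8)] z 0.0114
[(0.59, 321.984, 213.696)]
```

View pics/w7.png

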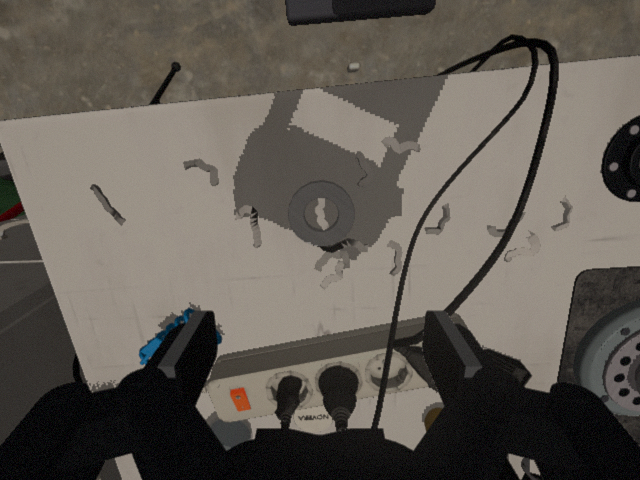

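Spacer B at (321,214) px, i.e. (476.8, −121.3) mm corrected; the cable is 77 mm off and clear of the fingers. Gripping it.

Emit:
{"name": "move_arm", "arguments": {
  "jaw": [8.5,8.5,8.5,8.5,8.5,8.5,8.5,8.5,8.5,8.5,8.5,8.5],
  "dp": [
    [0.39,0.18,1],
    [0,0,2],
    [0,0,2],
    [0,0,2],
    [0,0,2],
    [0,0,2],
    [0,0,2],
    [0,0,1.5],
    [0,0,1.5],
    [0,0,1],
    [0,0,0],
    [0,0,0]
  ],
  "turn": [
    [0,0,0],
    [0,0,0],
    [0,0,0],
    [0,0,0],
    [0,0,0],
    [0,0,0],
    [0,0,0],
    [0,0,0],
    [0,0,0],
    [0,0,0],
    [0,0,0],
    [0,0,0]
  ]
}}

```text
time_s: 27.88
position: [0.4769, -0.1207, 0.0017]
tool_rot: [[-0.997, 0.073, -0.001], [0.073, 0.997, 0.0], [0.001, 0.0, -1.0]]
ft_force: [0.9, 0.7, 0.5]
grip_width: 0.0849
gripper_force: 0.0
```

Emit:
{"name": "move_arm", "arguments": {
  "jaw": [5.2,5.2,5.2,5.2,5.2,5.2,5.2,5.2],
  "dp": [
    [0,0,0],
    [0,0,0],
    [0,0,0],
    [0,0,0],
    [0,0,0],
    [0,0,0],
    [0,0,0],
    [0,0,0]
  ],
  "turn": [
    [0,0,0],
    [0,0,0],
    [0,0,0],
    [0,0,0],
    [0,0,0],
    [0,0,0],
    [0,0,0],
    [0,0,0]
  ],
  "force": 60
}}

```text
time_s: 28.55
position: [0.4772, -0.1215, 0.0037]
tool_rot: [[-0.997, 0.074, 0.002], [0.074, 0.997, -0.001], [-0.002, -0.001, -1.0]]
ft_force: [-2.5, 2.5, 15.2]
grip_width: 0.0544
gripper_force: 59.8
```

Emit:
{"name": "move_arm", "arguments": {
  "jaw": [5.2,5.2,5.2,5.2,5.2,5.2,5.2,5.2,5.2],
  "dp": [
    [0,0,-0.5],
    [0,0,-1],
    [0,0,-3],
    [0,0,-4],
    [0,0,-4],
    [0,0,-4],
    [0,0,-3],
    [0,0,0],
    [0,0,0]
  ],
  "turn": [
    [0,0,0],
    [0,0,0],
    [0,0,0],
    [0,0,0],
    [0,0,0],
    [0,0,0],
    [0,0,0],
    [0,0,0],
    [0,0,0]
  ]
}}

```text
time_s: 29.3
position: [0.4769, -0.1216, 0.1986]
tool_rot: [[-0.997, 0.075, 0.003], [0.075, 0.997, -0.002], [-0.004, -0.002, -1.0]]
ft_force: [-0.5, -0.0, -1.1]
grip_width: 0.0537
gripper_force: 63.2
```

Emit:
{"name": "move_arm", "arguments": {
  "jaw": [5.2,5.2,5.2,5.2,5.2,5.2,5.2,5.2,5.2,5.2,5.2,5.2],
  "dp": [
    [-2.6,3.5,0],
    [-2.6,3.5,0],
    [-2.6,3.5,0],
    [-2.6,3.5,0],
    [-2.6,3.5,0],
    [-2.6,3.5,0],
    [0,0,0],
    [0,0,0],
    [0,0,0],
    [0,0,0],
    [0,0,0],
    [0,0,0]
  ],
  "turn": [
    [0,0,0],
    [0,0,0],
    [0,0,0],
    [0,0,0],
    [0,0,0],
    [0,0,0],
    [0,0,0],
    [0,0,0],
    [0,0,0],
    [0,0,0],
    [0,0,0],
    [0,0,0]
  ]
}}

```text
time_s: 30.3
position: [0.6399, 0.0665, 0.1972]
tool_rot: [[-0.997, 0.076, 0.0], [0.076, 0.997, -0.0], [-0.0, -0.0, -1.0]]
ft_force: [-0.2, 0.2, 0.1]
grip_width: 0.0538
gripper_force: 63.3
```

```bash
python3 - <<'E'
from h import *
s,im,d,P,T=tool_cloud(); print(s["position"],s["gripper_force"])
ringx(T,d,-.012,-.004); ringx(T,d,-.012,-.004,.003); stem(P,d,T)
E
```

```text
[0.63992413 0.06646809 0.19715712] 63.26737197116017
x ext [-28.  29.] bore -13.1 14.1 1763 mid 0.5 0.5 z -0.0074
x ext [-28.   29.1] bore -14.3 14.5 871 mid 0.55 0.13 z -0.0074
tip world 419 [array([647.6, 185.8]), array([ 9.5, 25.9]), np.float64(85.3)]
tip tool 419 [array([  1.4, 119.6]), array([25.9,  9.5]), np.float64(0.3)]
  median z 0.0817
side world 3694 [array([647.8, 185.3]), array([59.3, 57. ]), np.float64(17.7)]
side tool 3694 [array([  1.2, 119.1]), array([57. , 59.3]), np.float64(67.9)]
  median z 0.0462
```

Emit:
{"name": "move_arm", "arguments": {
  "jaw": [5.2,5.2,5.2,5.2,5.2,5.2,5.2,5.2,5.2,5.2,5.2],
  "dp": [
    [0.03,3,0],
    [0.02,3,0],
    [0.02,3,0],
    [0.02,3.05,0],
    [0,0,3],
    [0,0,3],
    [0,0,2.5],
    [0,0,0],
    [0,0,0],
    [0,0,0],
    [0,0,0]
  ],
  "turn": [
    [0,0,0],
    [0,0,0],
    [0,0,0],
    [0,0,0],
    [0,0,0],
    [0,0,0],
    [0,0,0],
    [0,0,0],
    [0,0,0],
    [0,0,0],
    [0,0,0]
  ]
}}

```text
time_s: 31.27
position: [0.6494, 0.1875, 0.1143]
tool_rot: [[-0.997, 0.075, 0.004], [0.075, 0.997, 0.0], [-0.004, 0.001, -1.0]]
ft_force: [-1.0, -1.0, -0.2]
grip_width: 0.0536
gripper_force: 63.3
```

Emit:
{"name": "move_arm", "arguments": {
  "jaw": [5.2,5.2,5.2,5.2,5.2,5.2,5.2,5.2],
  "dp": [
    [0,0,1],
    [0,0,0.7],
    [0,0,0.6],
    [0,0,0.6],
    [0,0,0.6],
    [0,0,0.5],
    [0,0,0],
    [0,0,0]
  ],
  "turn": [
    [0,0,0],
    [0,0,0],
    [0,0,0],
    [0,0,0],
    [0,0,0],
    [0,0,0],
    [0,0,0],
    [0,0,0]
  ]
}}

```text
time_s: 31.93
position: [0.6484, 0.1877, 0.0716]
tool_rot: [[-0.997, 0.075, -0.001], [0.075, 0.997, -0.0], [0.001, -0.0, -1.0]]
ft_force: [0.2, -1.0, -0.3]
grip_width: 0.0536
gripper_force: 63.3
```

Emit:
{"name": "move_arm", "arguments": {
  "jaw": [5.2,5.2,5.2,5.2,5.2,5.2,5.2,5.2,5.2],
  "dp": [
    [0,-0.04,0.7],
    [0,-0.04,0.7],
    [0,0,0.5],
    [0,0,0.2],
    [0,0,0.1],
    [0,0,0.1],
    [0,0,0],
    [0,0,0],
    [0,0,0]
  ],
  "turn": [
    [0,0,0],
    [0,0,0],
    [0,0,0],
    [0,0,0],
    [0,0,0],
    [0,0,0],
    [0,0,0],
    [0,0,0],
    [0,0,0]
  ]
}}

```text
time_s: 32.68
position: [0.648, 0.1868, 0.0499]
tool_rot: [[-0.997, 0.075, -0.0], [0.075, 0.997, -0.0], [0.0, -0.0, -1.0]]
ft_force: [-5.0, -0.8, 7.9]
grip_width: 0.0535
gripper_force: 64.7
```

Contact at the expected height; press slightly, release and rise.

Emit:
{"name": "move_arm", "arguments": {
  "jaw": [5.2,5.2,5.2,5.2],
  "dp": [
    [0,0,0.05],
    [0,0,0.05],
    [0,0,0],
    [0,0,0]
  ],
  "turn": [
    [0,0,0],
    [0,0,0],
    [0,0,0],
    [0,0,0]
  ]
}}

```text
time_s: 33.02
position: [0.648, 0.1868, 0.0498]
tool_rot: [[-0.997, 0.075, 0.0], [0.075, 0.997, -0.0], [-0.0, -0.0, -1.0]]
ft_force: [-6.7, -0.8, 14.1]
grip_width: 0.0535
gripper_force: 65.6
```

Emit:
{"name": "move_arm", "arguments": {
  "jaw": [8.5,8.5,8.5,8.5,8.5,8.5,8.5,8.5,8.5,8.5,8.5],
  "dp": [
    [0,0,0],
    [0,0,0],
    [0,0,0],
    [0,0,0],
    [0,0,-2],
    [0,0,-3],
    [0,0,-4],
    [0,0,-4],
    [0,0,-1],
    [0,0,0],
    [0,0,0]
  ],
  "turn": [
    [0,0,0],
    [0,0,0],
    [0,0,0],
    [0,0,0],
    [0,0,0],
    [0,0,0],
    [0,0,0],
    [0,0,0],
    [0,0,0],
    [0,0,0],
    [0,0,0]
  ]
}}

```text
time_s: 33.93
position: [0.6483, 0.1869, 0.1876]
tool_rot: [[-0.997, 0.075, 0.0], [0.075, 0.997, 0.0], [-0.0, 0.0, -1.0]]
ft_force: [-0.1, 0.0, 0.0]
grip_width: 0.0848
gripper_force: 0.0
```

```bash
python3 - <<'E'
from h import *
P,d,im=stack(); m=(d>0)&(np.hypot(P[...,0]-.6478,P[...,1]-.1862)<.034); circ(P,m,.054,.061,"spacer top")
im,d=snap("top")
for q,z in (("clamp_mid",.0065),("cap_mid",.0165)):
    for r in cams.mark_of("top",q)[:3]:
        u,v=r["location"][0]*640,r["location"][1]*480; print(q,round(r["p"],2),round(u),round(v),atz("top",u,v,z).round(3))
E
```

```text
t 33.93 [0.6483 0.1869 0.1876]
tip world 380 [array([647. , 185.9]), array([ 8. , 26.1]), np.float64(85.9)]
tip tool 380 [array([ 1.2, -1.1]), array([ 8. , 26.1]), np.float64(89.8)]
  median z 0.0808
side world 3610 [array([646.7, 185.9]), array([57.3, 58.4]), np.float64(66.7)]
side tool 3610 [array([ 1.5, -1.1]), array([58.4, 57.3]), np.float64(19.0)]
  median z 0.056
0.016 0.022 z [0.0554 0.0563 0.0571]
0.0 0.028 z [0.0218 0.056  0.057 ]
0.031 0.036 z [0.0245 0.0255 0.0265]
0.04 0.048 z [0.0244 0.0253 0.0262]
spacer top 2839 [array([647.1, 185.8]), array([57. , 57.3]), np.float64(23.6)] [647.3 185.9]
clamp_mid 0.94 265 294 [0.454 0.153 0.006]
```

Both spacers are home. Next is the clamp ring.

Emit:
{"name": "move_arm", "arguments": {
  "jaw": [8.5,8.5,8.5,8.5,8.5,8.5,8.5,8.5,8.5,8.5],
  "dp": [
    [3.2,-0.75,0.3],
    [3.2,-0.75,0.3],
    [3.2,-0.75,0.3],
    [3.2,-0.75,0.3],
    [3.2,-0.75,0.3],
    [3.2,-0.75,0],
    [0,0,0],
    [0,0,0],
    [0,0,0],
    [0,0,0]
  ],
  "turn": [
    [0,0,0],
    [0,0,0],
    [0,0,0],
    [0,0,0],
    [0,0,0],
    [0,0,0],
    [0,0,0],
    [0,0,0],
    [0,0,0],
    [0,0,0]
  ]
}}

```text
time_s: 34.97
position: [0.4545, 0.1564, 0.1727]
tool_rot: [[-0.997, 0.075, 0.0], [0.075, 0.997, 0.0], [-0.0, 0.0, -1.0]]
ft_force: [0.5, 0.0, 0.1]
grip_width: 0.085
gripper_force: 0.0
```

```bash
python3 -c "
from h import *
im=blob((.452,.157),.09,.0095,.018); im=blob((.452,.157),.09,.002,.018)
print([(r['p'],r['location'][0]*640,r['location'][1]*480) for r in cams.mark_of('wrist','clamp_mid')])"
```

```text
t 34.97 tcp [0.4545 0.1564 0.1727]
[292, 186, 55, 54, 1439] [array([449.9, 155.4]), array([46.9, 47.1]), np.float64(176.8)] z 0.0132
t 35.02 tcp [0.4545 0.1564 0.1726]
[370, 167, 28, 33, 304] [array([429.4, 212.4]), array([12.8, 33.4]), np.float64(49.3)] z 0.004
[277, 169, 85, 83, 4764] [array([450. , 155.4]), array([75. , 75.3]), np.float64(38.8)] z 0.005
[(0.84, 320.0, 212.49599999999998), (0.19, 227.008, 408.384)]
```

Emit:
{"name": "move_arm", "arguments": {
  "jaw": [8.5,8.5,8.5,8.5,8.5,8.5,8.5,8.5,8.5,8.5,8.5,8.5],
  "dp": [
    [0.46,-0.03,1],
    [0,0,2],
    [0,0,2],
    [0,0,2],
    [0,0,2],
    [0,0,2],
    [0,0,2],
    [0,0,1.5],
    [0,0,1.5],
    [0,0,1],
    [0,0,0],
    [0,0,0]
  ],
  "turn": [
    [0,0,0],
    [0,0,0],
    [0,0,0],
    [0,0,0],
    [0,0,0],
    [0,0,0],
    [0,0,0],
    [0,0,0],
    [0,0,0],
    [0,0,0],
    [0,0,0],
    [0,0,0]
  ]
}}

```text
time_s: 36.12
position: [0.4492, 0.1564, 0.0026]
tool_rot: [[-0.997, 0.075, -0.001], [0.075, 0.997, -0.0], [0.001, -0.0, -1.0]]
ft_force: [0.2, -0.4, -1.0]
grip_width: 0.085
gripper_force: 0.0
```

Emit:
{"name": "move_arm", "arguments": {
  "jaw": [4.2,4.2,4.2,4.2,4.2,4.2,4.2,4.2,4.2],
  "dp": [
    [0,0,0],
    [0,0,0],
    [0,0,0],
    [0,0,0],
    [0,0,0],
    [0,0,0],
    [0,0,0],
    [0,0,0],
    [0,0,0]
  ],
  "turn": [
    [0,0,0],
    [0,0,0],
    [0,0,0],
    [0,0,0],
    [0,0,0],
    [0,0,0],
    [0,0,0],
    [0,0,0],
    [0,0,0]
  ],
  "force": 60
}}

```text
time_s: 36.87
position: [0.4493, 0.1565, 0.0039]
tool_rot: [[-0.997, 0.075, 0.002], [0.075, 0.997, 0.0], [-0.002, 0.0, -1.0]]
ft_force: [-2.2, 0.1, 8.1]
grip_width: 0.0448
gripper_force: 60.2
```

Emit:
{"name": "move_arm", "arguments": {
  "jaw": [4.2,4.2,4.2,4.2,4.2,4.2,4.2,4.2,4.2],
  "dp": [
    [0,0,-0.5],
    [0,0,-1],
    [0,0,-3],
    [0,0,-4],
    [0,0,-4],
    [0,0,-4],
    [0,0,-3],
    [0,0,0],
    [0,0,0]
  ],
  "turn": [
    [0,0,0],
    [0,0,0],
    [0,0,0],
    [0,0,0],
    [0,0,0],
    [0,0,0],
    [0,0,0],
    [0,0,0],
    [0,0,0]
  ]
}}

```text
time_s: 37.62
position: [0.4491, 0.1565, 0.1993]
tool_rot: [[-0.997, 0.075, 0.003], [0.075, 0.997, 0.0], [-0.003, 0.001, -1.0]]
ft_force: [-0.4, 0.1, -1.9]
grip_width: 0.0446
gripper_force: 61.8
```

Emit:
{"name": "move_arm", "arguments": {
  "jaw": [4.2,4.2,4.2,4.2,4.2,4.2,4.2,4.2,4.2,4.2,4.2,4.2],
  "dp": [
    [-3.4,-1.1,0],
    [-3.4,-1.1,0],
    [-3.4,-1.1,0],
    [-3.4,-1.1,0],
    [-3.4,-1.1,0],
    [-3.4,-1.1,0],
    [0,0,0],
    [0,0,0],
    [0,0,0],
    [0,0,0],
    [0,0,0],
    [0,0,0]
  ],
  "turn": [
    [0,0,0],
    [0,0,0],
    [0,0,0],
    [0,0,0],
    [0,0,0],
    [0,0,0],
    [0,0,0],
    [0,0,0],
    [0,0,0],
    [0,0,0],
    [0,0,0],
    [0,0,0]
  ]
}}

```text
time_s: 38.62
position: [0.6468, 0.0759, 0.1983]
tool_rot: [[-0.997, 0.074, 0.0], [0.074, 0.997, -0.0], [-0.0, -0.0, -1.0]]
ft_force: [0.3, -0.9, 0.1]
grip_width: 0.0447
gripper_force: 61.8
```

```bash
python3 - <<'E'
from h import *
s,im,d,P,T,m=held(.05)
ringx(T,d,-.014,-.006); ringx(T,d,-.014,-.006,.003); circ(T,m,-.003,.006,"flange"); stem(P,d,T)
E
```

```text
t 38.62 tcp [0.6468 0.0759 0.1983] w 0.0447 F 61.8
[(-30, 315), (-28, 297), (-26, 268), (-24, 287), (-22, 248), (-20, 260), (-18, 234), (-16, 239), (-14, 222), (-12, 828), (-10, 4435), (-8, 627), (-6, 405), (-4, 842), (-2, 5693), (0, 2068), (2, 75), (4, 0), (6, 0), (8, 0), (10, 0), (12, 0), (14, 0), (16, 0), (18, 0), (20, 0), (22, 0), (24, 0), (26, 0), (28, 0)]
x ext [-24.6  22.7] bore -14.2 12.6 1229 mid -0.95 -0.83 z -0.0092
x ext [-24.7  22.8] bore -15.1 13.6 588 mid -0.96 -0.72 z -0.0092
flange 8428 [array([-1.1, -1. ]), array([74.9, 75.9]), np.float64(94.9)] [-1.2 -0.8]
tip world 419 [array([648.1, 185.5]), array([ 9.1, 26.2]), np.float64(85.7)]
tip tool 419 [array([  6.9, 109.4]), array([26.2,  9.1]), np.float64(0.0)]
  median z 0.0817
side world 4223 [array([647.5, 185.3]), array([58.3, 57.3]), np.float64(25.4)]
side tool 4223 [array([  7.4, 109.2]), array([57.3, 58.3]), np.float64(60.4)]
  median z 0.057
```

Emit:
{"name": "move_arm", "arguments": {
  "jaw": [4.2,4.2,4.2,4.2,4.2,4.2,4.2,4.2,4.2,4.2,4.2],
  "dp": [
    [0.2,2.75,0],
    [0.2,2.75,0],
    [0.2,2.75,0],
    [0.19,2.75,0],
    [0,0,3],
    [0,0,3],
    [0,0,2],
    [0,0,0],
    [0,0,0],
    [0,0,0],
    [0,0,0]
  ],
  "turn": [
    [0,0,0],
    [0,0,0],
    [0,0,0],
    [0,0,0],
    [0,0,0],
    [0,0,0],
    [0,0,0],
    [0,0,0],
    [0,0,0],
    [0,0,0],
    [0,0,0]
  ]
}}

```text
time_s: 39.58
position: [0.6486, 0.1857, 0.1201]
tool_rot: [[-0.997, 0.075, 0.004], [0.075, 0.997, 0.0], [-0.004, 0.001, -1.0]]
ft_force: [-0.7, -0.4, -1.0]
grip_width: 0.0447
gripper_force: 61.7
```

Emit:
{"name": "move_arm", "arguments": {
  "jaw": [4.2,4.2,4.2,4.2,4.2,4.2,4.2,4.2,4.2],
  "dp": [
    [0,0,1],
    [0,0,0.7],
    [0,0,0.6],
    [0,0,0.6],
    [0,0,0.6],
    [0,0,0.5],
    [0,0,0.5],
    [0,0,0],
    [0,0,0]
  ],
  "turn": [
    [0,0,0],
    [0,0,0],
    [0,0,0],
    [0,0,0],
    [0,0,0],
    [0,0,0],
    [0,0,0],
    [0,0,0],
    [0,0,0]
  ]
}}

```text
time_s: 40.33
position: [0.6477, 0.1856, 0.0727]
tool_rot: [[-0.997, 0.075, -0.0], [0.075, 0.997, -0.0], [0.0, -0.0, -1.0]]
ft_force: [0.2, 0.3, -1.8]
grip_width: 0.0445
gripper_force: 61.7
```

Emit:
{"name": "move_arm", "arguments": {
  "jaw": [4.2,4.2,4.2,4.2,4.2,4.2,4.2,4.2],
  "dp": [
    [0,0.06,0.5],
    [0,0,0.4],
    [0,0,0.2],
    [0,0,0.1],
    [0,0,0.05],
    [0,0,0],
    [0,0,0],
    [0,0,0]
  ],
  "turn": [
    [0,0,0],
    [0,0,0],
    [0,0,0],
    [0,0,0],
    [0,0,0],
    [0,0,0],
    [0,0,0],
    [0,0,0]
  ]
}}

```text
time_s: 41.0
position: [0.6477, 0.1863, 0.061]
tool_rot: [[-0.997, 0.075, 0.0], [0.075, 0.997, -0.0], [-0.0, -0.0, -1.0]]
ft_force: [-3.9, -1.3, 6.0]
grip_width: 0.0444
gripper_force: 62.4
```

Emit:
{"name": "move_arm", "arguments": {
  "jaw": [4.2,4.2,4.2,8.5,8.5,8.5,8.5,8.5,8.5,8.5,8.5,8.5],
  "dp": [
    [0,0,0.1],
    [0,0,0],
    [0,0,0],
    [0,0,0],
    [0,0,0],
    [0,0,0],
    [0,0,0],
    [0,0,-2],
    [0,0,-3],
    [0,0,-4],
    [0,0,-4],
    [0,0,0]
  ],
  "turn": [
    [0,0,0],
    [0,0,0],
    [0,0,0],
    [0,0,0],
    [0,0,0],
    [0,0,0],
    [0,0,0],
    [0,0,0],
    [0,0,0],
    [0,0,0],
    [0,0,0],
    [0,0,0]
  ]
}}

```text
time_s: 42.0
position: [0.6505, 0.1866, 0.1983]
tool_rot: [[-0.997, 0.075, 0.015], [0.075, 0.997, 0.002], [-0.014, 0.003, -1.0]]
ft_force: [0.5, 0.5, 0.6]
grip_width: 0.0852
gripper_force: 0.0
```

Emit:
{"name": "move_arm", "arguments": {
  "jaw": [8.5,8.5,8.5],
  "dp": [
    [0,0,0],
    [0,0,0],
    [0,0,0]
  ],
  "turn": [
    [0,0,0],
    [0,0,0],
    [0,0,0]
  ]
}}

```text
time_s: 42.25
position: [0.6473, 0.1861, 0.1875]
tool_rot: [[-0.997, 0.075, -0.003], [0.075, 0.997, -0.0], [0.003, -0.001, -1.0]]
ft_force: [0.2, -0.4, 0.0]
grip_width: 0.0848
gripper_force: 0.0
```

```bash
python3 - <<'E'
from h import *
P,d,im=stack(); r=np.hypot(P[...,0]-.6478,P[...,1]-.1862); circ(P,(d>0)&(r<.028),.066,.074,"collar"); circ(P,(d>0)&(r<.045),.058,.064,"clamp flange")
E
```

```text
t 42.25 [0.6473 0.1861 0.1875]
tip world 392 [array([647.8, 185.8]), array([ 8. , 26.3]), np.float64(86.0)]
tip tool 392 [array([-0.9, -0.3]), array([ 8. , 26.3]), np.float64(89.8)]
  median z 0.0819
side world 3870 [array([647.7, 186.7]), array([59.6, 59.5]), np.float64(42.1)]
side tool 3870 [array([-0.8,  0.7]), array([59.5, 59.6]), np.float64(43.6)]
  median z 0.0648
0.016 0.022 z [0.0629 0.0703 0.0712]
0.0 0.028 z [0.0382 0.0686 0.0709]
0.031 0.036 z [0.0268 0.0614 0.0627]
0.04 0.048 z [0.0256 0.0265 0.0274]
collar 1880 [array([648.6, 185.2]), array([47. , 47.5]), np.float64(113.6)] [648.9 185.3]
clamp flange 4041 [array([648.7, 185.2]), array([75.1, 75.2]), np.float64(171.0)] [649.  185.2]
```

The clamp is home (flange top 61 mm, collar top 70 mm). Now the cap.

Emit:
{"name": "move_arm", "arguments": {
  "jaw": [8.5,8.5,8.5,8.5,8.5,8.5,8.5,8.5],
  "dp": [
    [1.4,3.2,0.3],
    [1.4,3.2,0.3],
    [1.4,3.2,0.3],
    [1.4,3.2,0.3],
    [0,0,0],
    [0,0,0],
    [0,0,0],
    [0,0,0]
  ],
  "turn": [
    [0,0,0],
    [0,0,0],
    [0,0,0],
    [0,0,0],
    [0,0,0],
    [0,0,0],
    [0,0,0],
    [0,0,0]
  ]
}}

```text
time_s: 42.97
position: [0.602, 0.3169, 0.177]
tool_rot: [[-0.997, 0.076, -0.001], [0.076, 0.997, -0.0], [0.001, -0.001, -1.0]]
ft_force: [0.3, 0.1, 0.3]
grip_width: 0.0852
gripper_force: 0.0
```

```bash
python3 -c "
from h import *
im=blob((.6,.318),.06,.024,.036); im=blob((.6,.318),.06,.0055,.036)
print(observe()['q'])"
```

```text
t 42.97 tcp [0.602  0.3169 0.177 ]
[293, 197, 10, 48, 418] [array([599.2, 297.6]), array([ 8.4, 45.8]), np.float64(85.8)] z 0.0303
[340, 197, 10, 47, 403] [array([602.5, 336.5]), array([ 9.4, 45.2]), np.float64(85.7)] z 0.0302
t 43.02 tcp [0.6021 0.3168 0.1771]
[293, 183, 58, 62, 2753] [array([600.6, 317.7]), array([54.6, 62.2]), np.float64(88.0)] z 0.0091
[ 1.78098369e+01  3.73309372e+01  5.58650232e+01 -7.85436621e-03
  8.68175258e+01 -6.78071377e+01]
```

Emit:
{"name": "move_arm", "arguments": {
  "jaw": [8.5,8.5,8.5,8.5,8.5,8.5,8.5,8.5,8.5,8.5,8.5,8.5],
  "dp": [
    [0.13,0.1,1],
    [0,0,2],
    [0,0,2],
    [0,0,2],
    [0,0,2],
    [0,0,2],
    [0,0,2],
    [0,0,1.5],
    [0,0,1.2],
    [0,0,0.8],
    [0,0,0],
    [0,0,0]
  ],
  "turn": [
    [0,0,0],
    [0,0,0],
    [0,0,0],
    [0,0,0],
    [0,0,0],
    [0,0,0],
    [0,0,0],
    [0,0,0],
    [0,0,0],
    [0,0,0],
    [0,0,0],
    [0,0,0]
  ]
}}

```text
time_s: 44.07
position: [0.6005, 0.3191, 0.0126]
tool_rot: [[-0.997, 0.075, 0.0], [0.075, 0.997, 0.0], [-0.0, 0.0, -1.0]]
ft_force: [-0.2, 1.5, 0.2]
grip_width: 0.085
gripper_force: 0.0
```

Emit:
{"name": "move_arm", "arguments": {
  "jaw": [4,4,4,4,4,4,4,4,4],
  "dp": [
    [0,0,0],
    [0,0,0],
    [0,0,0],
    [0,0,0],
    [0,0,0],
    [0,0,0],
    [0,0,0],
    [0,0,0],
    [0,0,0]
  ],
  "turn": [
    [0,0,0],
    [0,0,0],
    [0,0,0],
    [0,0,0],
    [0,0,0],
    [0,0,0],
    [0,0,0],
    [0,0,0],
    [0,0,0]
  ],
  "force": 60
}}

```text
time_s: 44.82
position: [0.6008, 0.3194, 0.0135]
tool_rot: [[-0.997, 0.075, 0.002], [0.075, 0.997, 0.001], [-0.002, 0.001, -1.0]]
ft_force: [-0.7, -0.8, 6.7]
grip_width: 0.0444
gripper_force: 63.4
```

Emit:
{"name": "move_arm", "arguments": {
  "jaw": [4,4,4,4,4,4,4,4,4,4],
  "dp": [
    [0,0,-0.5],
    [0,0,-1],
    [0,0,-3],
    [0,0,-4],
    [0,0,-4],
    [0,0,-4],
    [0,0,-2],
    [0,0,0],
    [0,0,0],
    [0,0,0]
  ],
  "turn": [
    [0,0,0],
    [0,0,0],
    [0,0,0],
    [0,0,0],
    [0,0,0],
    [0,0,0],
    [0,0,0],
    [0,0,0],
    [0,0,0],
    [0,0,0]
  ]
}}

```text
time_s: 45.65
position: [0.5997, 0.3189, 0.1963]
tool_rot: [[-0.997, 0.075, -0.002], [0.075, 0.997, -0.001], [0.002, -0.001, -1.0]]
ft_force: [0.1, 0.2, -0.4]
grip_width: 0.0449
gripper_force: 62.6
```

```bash
python3 - <<'E'
from h import *
s,im,d,P,T,m=held(.05)
k=(m&(T[...,2]>-.004)&(T[...,2]<.012)).astype(np.uint8); k=cv2.morphologyEx(k,cv2.MORPH_OPEN,np.ones((5,5)))>0
print([np.round(x,2) for x in cv2.minAreaRect((T[k][:,:2]*1000).astype(np.float32))],np.median(T[k][:,2]))
ringx(T,d,-.004,.012,.003); stem(P,d,T); print(s["q"])
E
```

```text
t 45.65 tcp [0.5997 0.3189 0.1963] w 0.0449 F 62.6
[(-30, 304), (-28, 290), (-26, 284), (-24, 288), (-22, 263), (-20, 260), (-18, 1920), (-16, 1304), (-14, 314), (-12, 264), (-10, 249), (-8, 202), (-6, 140), (-4, 140), (-2, 127), (0, 133), (2, 115), (4, 4801), (6, 1547), (8, 185), (10, 16), (12, 0), (14, 0), (16, 0), (18, 0), (20, 0), (22, 0), (24, 0), (26, 0), (28, 0)]
[array([-0.72, -0.88]), array([48.  , 57.07]), np.float64(89.7)] 0.005558442856481639
x ext [-28.5  27.6] bore -15.7 14.7 726 mid -0.48 -0.46 z 0.0057
tip world 346 [array([647.2, 186.2]), array([ 9.1, 27.1]), np.float64(85.7)]
tip tool 346 [array([ -57.6, -128.7]), array([27.1,  9.1]), np.float64(0.0)]
  median z 0.0813
side world 3828 [array([646.7, 187.8]), array([59.4, 56.8]), np.float64(39.8)]
side tool 3828 [array([ -57. , -127.1]), array([56.8, 59.4]), np.float64(45.9)]
  median z 0.0633
[ 1.80437670e+01  3.65956735e+01  5.41494312e+01 -2.08435979e-03
  8.93917509e+01 -6.76698356e+01]
```

Cap in hand: centre at tool (−0.55, −0.9), underside 10.6 mm below the TCP. Shift to the stem is (−57.3, −127.9) mm.

Emit:
{"name": "move_arm", "arguments": {
  "jaw": [4,4,4,4,4,4,4,4,4,4,4,4],
  "dp": [
    [-1.43,-3.2,0],
    [-1.43,-3.2,0],
    [-1.43,-3.2,0],
    [-1.44,-3.19,0],
    [0,0,2.5],
    [0,0,2.5],
    [0,0,2],
    [0,0,1],
    [0,0,0],
    [0,0,0],
    [0,0,0],
    [0,0,0]
  ],
  "turn": [
    [0,0,0],
    [0,0,0],
    [0,0,0],
    [0,0,0],
    [0,0,0],
    [0,0,0],
    [0,0,0],
    [0,0,0],
    [0,0,0],
    [0,0,0],
    [0,0,0],
    [0,0,0]
  ]
}}

```text
time_s: 46.7
position: [0.6484, 0.1876, 0.1188]
tool_rot: [[-0.997, 0.074, 0.002], [0.074, 0.997, 0.0], [-0.002, 0.0, -1.0]]
ft_force: [0.2, 0.5, -1.5]
grip_width: 0.0447
gripper_force: 62.6
```

Emit:
{"name": "move_arm", "arguments": {
  "jaw": [4,4,4,4,4,4,4,4],
  "dp": [
    [0,0,0.6],
    [0,0,0.5],
    [0,0,0.5],
    [0,0,0.5],
    [0,0,0.4],
    [0,0,0],
    [0,0,0],
    [0,0,0]
  ],
  "turn": [
    [0,0,0],
    [0,0,0],
    [0,0,0],
    [0,0,0],
    [0,0,0],
    [0,0,0],
    [0,0,0],
    [0,0,0]
  ]
}}

```text
time_s: 47.37
position: [0.6481, 0.1873, 0.0926]
tool_rot: [[-0.997, 0.075, 0.0], [0.075, 0.997, 0.0], [-0.0, 0.0, -1.0]]
ft_force: [-0.9, 0.4, -0.4]
grip_width: 0.0446
gripper_force: 62.6
```

Emit:
{"name": "move_arm", "arguments": {
  "jaw": [4,4,4,4,4,4,4,4],
  "dp": [
    [0,-0.03,0.3],
    [0,-0.03,0.3],
    [0,0,0.3],
    [0,0,0.2],
    [0,0,0.1],
    [0,0,0],
    [0,0,0],
    [0,0,0]
  ],
  "turn": [
    [0,0,0],
    [0,0,0],
    [0,0,0],
    [0,0,0],
    [0,0,0],
    [0,0,0],
    [0,0,0],
    [0,0,0]
  ]
}}

```text
time_s: 48.03
position: [0.6478, 0.1868, 0.0805]
tool_rot: [[-0.997, 0.075, 0.0], [0.075, 0.997, -0.0], [-0.0, -0.0, -1.0]]
ft_force: [-0.9, 0.1, 1.3]
grip_width: 0.0445
gripper_force: 62.8
```

Emit:
{"name": "move_arm", "arguments": {
  "jaw": [4,4,4,4,4],
  "dp": [
    [0,0,0.05],
    [0,0,0.05],
    [0,0,0],
    [0,0,0],
    [0,0,0]
  ],
  "turn": [
    [0,0,0],
    [0,0,0],
    [0,0,0],
    [0,0,0],
    [0,0,0]
  ]
}}

```text
time_s: 48.45
position: [0.6479, 0.1867, 0.0805]
tool_rot: [[-0.997, 0.075, 0.001], [0.075, 0.997, -0.0], [-0.001, 0.0, -1.0]]
ft_force: [-4.3, -1.6, 7.6]
grip_width: 0.0447
gripper_force: 63.6
```

The cap is on the clamp ring. Quarter turn now.

Emit:
{"name": "move_arm", "arguments": {
  "jaw": [4,4,4,4,4,4,4,4,4,4,4,4],
  "dp": [
    [0,0,-0.05],
    [0,0,0],
    [0,0,0],
    [0,0,0],
    [0,0,0],
    [0,0,0],
    [0,0,0],
    [0,0,0],
    [0,0,0],
    [0,0,0],
    [0,0,0],
    [0,0,0]
  ],
  "turn": [
    [0,0,0.05],
    [0,0,0.11],
    [0,0,0.11],
    [0,0,0.11],
    [0,0,0.11],
    [0,0,0.11],
    [0,0,0.11],
    [0,0,0.11],
    [0,0,0.11],
    [0,0,0.11],
    [0,0,0.11],
    [0,0,0.11]
  ]
}}

```text
time_s: 49.45
position: [0.6484, 0.1866, 0.0805]
tool_rot: [[-0.229, 0.974, 0.002], [0.974, 0.229, -0.0], [-0.0, 0.002, -1.0]]
ft_force: [0.2, -0.6, 3.7]
grip_width: 0.0441
gripper_force: 63.1
```

Emit:
{"name": "move_arm", "arguments": {
  "jaw": [4,4,4,4,4,4,4],
  "dp": [
    [0,0,0],
    [0,0,0],
    [0,0,0],
    [0,0,0],
    [0,0,0],
    [0,0,0],
    [0,0,0]
  ],
  "turn": [
    [0,0,0.11],
    [0,0,0.11],
    [0,0,0.09],
    [0,0,0],
    [0,0,0],
    [0,0,0],
    [0,0,0]
  ]
}}

```text
time_s: 50.03
position: [0.6483, 0.1867, 0.0805]
tool_rot: [[0.071, 0.997, 0.002], [0.997, -0.071, 0.0], [0.0, 0.002, -1.0]]
ft_force: [1.3, -0.5, 5.1]
grip_width: 0.0444
gripper_force: 63.2
```

Emit:
{"name": "move_arm", "arguments": {
  "jaw": [8.5,8.5,8.5,8.5,8.5,8.5,8.5,8.5,8.5,8.5,8.5,8.5],
  "dp": [
    [0,0,0],
    [0,0,0],
    [0,0,0],
    [0,0,0],
    [0,0,0],
    [0,0,-2],
    [0,0,-3],
    [0,0,-4],
    [0,0,-3],
    [0,0,0],
    [0,0,0],
    [0,0,0]
  ],
  "turn": [
    [0,0,0],
    [0,0,0],
    [0,0,0],
    [0,0,0],
    [0,0,0],
    [0,0,0],
    [0,0,0],
    [0,0,0],
    [0,0,0],
    [0,0,0],
    [0,0,0],
    [0,0,0]
  ]
}}

```text
time_s: 51.03
position: [0.6474, 0.1867, 0.1989]
tool_rot: [[0.074, 0.997, -0.002], [0.997, -0.074, -0.0], [-0.0, -0.002, -1.0]]
ft_force: [0.3, 0.9, 0.1]
grip_width: 0.0851
gripper_force: 0.0
```

```bash
python3 - <<'E'
from h import *
im=blob((.648,.186),.06,.092,.102); cv2.imwrite("pics/w8.png",im[140:330,190:450][:,:,::-1].repeat(3,0).repeat(3,1))
s,im,d,P,T=tool_cloud(); r=np.hypot(P[...,0]-.648,P[...,1]-.186)
m=(d>0)&(r<.05)&(P[...,2]>.015); print([(round(b*1000),int(n)) for n,b in zip(*np.histogram(P[m][:,2],bins=np.arange(.018,.105,.003)))])
m=((d>0)&(r<.03)&(P[...,2]>.078)&(P[...,2]<.09)).astype(np.uint8); m=cv2.morphologyEx(m,cv2.MORPH_OPEN,np.ones((3,3)))>0
print([np.round(x,1) for x in cv2.minAreaRect((P[m][:,:2]*1000).astype(np.float32))])
E
```

```text
t 51.03 tcp [0.6474 0.1867 0.1989]
[288, 213, 12, 54, 539] [array([628.6, 186.7]), array([11.3, 42.3]), np.float64(175.3)] z 0.0966
[343, 212, 12, 55, 545] [array([667.4, 183.5]), array([ 8.9, 46.6]), np.float64(176.3)] z 0.0965
[(18, 18), (21, 69), (24, 2237), (27, 661), (30, 0), (33, 7), (36, 13), (39, 17), (42, 15), (45, 15), (48, 20), (51, 34), (54, 49), (57, 156), (60, 2142), (63, 178), (66, 50), (69, 96), (72, 689), (75, 1513), (78, 190), (81, 293), (84, 47), (87, 43), (90, 55), (93, 191), (96, 902), (99, 1)]
[array([648.7, 193.4]), array([23.7, 44.1]), np.float64(85.7)]
```

View pics/w8.png

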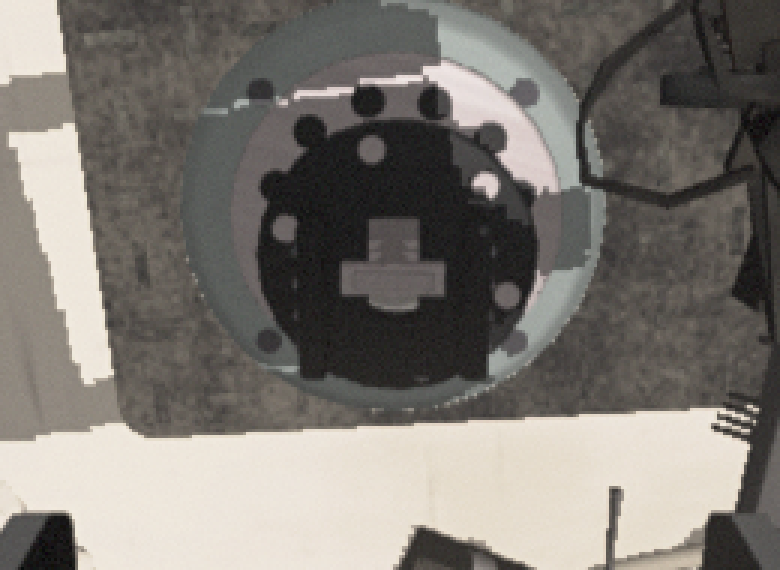

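The picture shows the stem blade at (392,278) crossing the cap's slot at a right angle. The ear tops are at 96.6 mm (97 expected), and the cap is within about half a degree of square. Handing in.

```bash
python3 -c "
from rig import ticket
print(ticket.close_job())"
```

```text
the job is handed in; nothing more can be done
None
```

The filter stack is rebuilt and handed in: support, two spacers, clamp ring and cap are each seated at their expected heights, and the cap is locked square across the stem; it lifted off with no quarter turn because its slot was already lined up.

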